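# Make up two valve kits from the stock row

## Robot

A 7-joint arm with a two-finger parallel gripper is mounted at the origin on a cart in front of the work surface, level with it; the furniture and walls round the work are solid. World frame = base frame: x ahead of the robot, y to its left, z up, the work surface at z = 0. Lengths are in m, angles in rad, forces in N, time in s.
With the tool pointing down it reaches from about 0.35 to 0.9 m from the base axis. Payload 8.1 kg.
Tool frame: the origin (TCP) lies on the centre line of the jaws, within the pads' length; the fingertips stand arm.tips_ahead ahead of it and the grasp point (between the pads) lies 8 mm behind it (arm.tips_ahead is the distance from the TCP to the fingertips, in m); z points along the fingers, y is the direction in which the jaws open and shut (so a half turn about z gives the same grasp; the last joint's range is limited). The gripper opens to 92 mm and grips with 3 to 60 N. Pads are 19 mm wide; open, the fingers measure 130 mm over their backs; the gripper's body (75 mm by 190 mm) begins 47 mm behind the grasp point.
Start: joints at [-1.42, 0.434, 0.025, 1.573, -0.012, 1.134, -0.075], TCP at [0.157, 0.605, 0.238] pointing down, gripper open.
Joint ranges: [-2.62, 2.62], [-0.44, 2.09], [-1.27, 1.32], [0.08, 2.57], [-1.32, 4.46], [0.12, 2], [-2.74, 2.74]. Speed limits (rad/s): [2.22, 2.22, 3.01, 3.01, 3.14, 3.14, 3.14].

## Interface

Orientations are given as a rotation vector (axis times angle).
In Python, from cell import arm gives the robot as it stands. The module is installed in compiled form; this text tells all that it offers.
- The arm moves only by the tool jog_arm, never from a script. Its argument "moves" is a list of rows, each an object with "twist": the turn, a rotation vector about the tool's x, y, z in units of 10 degrees (1.0 is 10 degrees), a list of three; "xyz": the shift along the tool's x, y, z in units of 60 mm (1.0 is 60 mm), a list of three; "grip": the closure, from -1 (fully open) to 1 (shut). A call has 1 to 5 rows; each row is the pose to reach, as a shift and turn from the pose commanded when the call began, along the tool's axes at that moment; what a row does not reach only later rows make up. A row lasts 1/8 s, in which the tool goes at most 62.5 mm and 10.7 degrees, less where a joint would pass 70% of its speed; a pose out of reach is approached as far as the arm can. A call with a gripper value outside its range is refused whole. The fingers move at their own pace and stop on an object; "force" is the grip in N (left out, the last holds). Time passes only in rows, so rows that repeat a pose let the fingers close. It gives the time, the measured TCP pose, the force and the opening at its end, in the units of the state.
- arm.observe(): the state, without advancing time (a new reading comes with each control period).
- arm.get_image(name): name is "side" or "top" or "wrist"; returns the picture (420x560x3 uint8, blue, green, red); there is no depth.
- arm.camera_params(name): a dict with "mtx" (3x3 intrinsics, pixels), "T" (4x4, takes a point from camera to world coordinates); the wrist camera has in their place "T_tool_cam" (4x4, takes a point from camera to tool coordinates, whose origin is the TCP and whose axes are the flange's). Camera axes: x right, y down, z forward; pixel columns grow to the right and rows downward; lengths in m; the calibration is good to about 2 mm. A picture is of the moment at which its call begins: read the wrist's pose just before it. camera_params takes no time and is no camera call.
- arm.sign_off(): hands the job in, once; it reports no verdict.
The state is a dict: "clock": time; "joints": joint angles; "dq": joint speeds; "joint_efforts": joint torques, N m; "position": TCP position; "ee_rot": TCP orientation; "force": force on the tool from outside, world axes, zero at the start; "ft_torque": the same for the moment, N m; "width": opening from 0.0 (shut) to 1.0 (fully open).
Only numpy, scipy, OpenCV 4.12 (cv2) and the standard library are available. Lean on these libraries where they do the work, as an engineer would, in place of code of your own. Each camera call takes 0.05 s, during which the arm holds its last target. There are 200 camera calls.

## Task

Make up the two kits for the fitter from the loose stock along the front of the bench: into the three-bay tray put a small valve body and both hex nipples, and into the two-bay tray the other valve body and the brass plug. Stand each part upright in the middle of a bay of its own, and leave both trays complete with every part standing still.

Things in the scene. Friction and masses are not known exactly. Their poses are not given: they have to be found in the camera images.
- tray_three: fixed plywood kit tray, three open bays in a row; 88 mm (x) by 172 mm (y, along the row). Floor 4 mm thick; lips and dividers 4 mm thick, 10 mm tall. Bays 80 (x) by 52 mm (y) inside, centres at x = 0, y = -56, 0 and +56 mm. Origin: centre of the underside, on the bench; z up. x points away from the robot within 0.12 rad; a lamp shade 200 mm up hangs 60 mm behind.
- tray_two: fixed plywood kit tray, two open bays in a row; 88 mm (x) by 116 mm (y, along the row). Floor 4 mm thick; lips and dividers 4 mm thick, 10 mm tall. Bays 80 (x) by 52 mm (y) inside, centres at x = 0, y = -28 and +28 mm. Origin: centre of the underside, on the bench; z up. x points away from the robot within 0.12 rad; a lamp shade 200 mm up hangs 60 mm behind.
- valve_a_mid (a point): grey cast valve body standing upright, 38x46x86 mm, round foot 28 mm across; a stem stub juts to its -y at mid-height, 27 mm from the axis. From 55 to 82 mm up it is a hexagon 28 mm across flats, 32 over corners; corners point along +x and -x: grasp it there, closing along its x. Point: on the axis, 43 mm above the foot; z up. Two alike; either may go in either kit.
- valve_b_mid (a point): grey cast valve body standing upright, 38x46x86 mm, round foot 28 mm across; a stem stub juts to its -y at mid-height, 27 mm from the axis. From 55 to 82 mm up it is a hexagon 28 mm across flats, 32 over corners; corners point along +x and -x: grasp it there, closing along its x. Point: on the axis, 43 mm above the foot; z up. Two alike; either may go in either kit.
- nipple_a_mid (a point): grey threaded hex nipple standing upright, 37 mm tall: hexagonal collar 27 mm across flats (31 over corners) from 13 to 22 mm above its foot, round ends 24 mm (lower) and 20 mm (upper) across. Can be gripped in any direction. Point: on the axis half-way up, 18.5 mm above the foot; z up. Two alike. Set low parts down before the tall valve bodies: the gripper needs the room.
- nipple_b_mid (a point): grey threaded hex nipple standing upright, 37 mm tall: hexagonal collar 27 mm across flats (31 over corners) from 13 to 22 mm above its foot, round ends 24 mm (lower) and 20 mm (upper) across. Can be gripped in any direction. Point: on the axis half-way up, 18.5 mm above the foot; z up. Two alike. Set low parts down before the tall valve bodies: the gripper needs the room.
- plug_mid (a point): brass plug standing on its round flange, 23 mm tall: flange 25 mm across from 0 to 11 mm up, then a square head 14 mm wide. Grip the flange in any direction. Point: on the axis half-way up, 11.5 mm above the foot; z up. The stock stands in one row along y, about 78 mm apart, in any order, with a loose chuck key: grip low parts with the fingers closing along x, across the row.
There are look-alikes about, which are no part of the job. There is more than one size of the part that bears plug_mid; the job needs the smaller.

How it is judged:
By the outcome, as a careful person would: the job done as asked, in the order asked, and still so for the second after the job is handed in, with the robot touching nothing.
It also fails if it takes over 112 s, if anything falls off the work surface, if the arm or the gripper's body presses on something with over 40 N, if the wrist force passes 120 N, or if a joint passes its speed limit or range.

## Working session

There is one attempt and no reset: what is moved stays moved. The work goes in short steps, Python scripts to look and compute and a tool call to move; the robot and the scene stay as the last step left them, time stands still between calls to the robot, and variables do not carry over. Pictures are saved under pics/ and viewed, about 12 in all and at most 16, crops included, and the job is handed in when it is done.

Besides the shell and the picture viewer there is one more tool, called in YAML: its name, and indented under it one key for each argument. jog_arm: Moves the arm, as the interface text tells. Its arguments: {"type":"object","properties":{"moves":{"type":"array","items":{"type":"object","properties":{"twist":{"type":"array","items":{"type":"number"}},"xyz":{"type":"array","items":{"type":"number"}},"grip":{"type":"number"}}}},"force":{"type":"number"}},"required":["moves"]}

```bash
mkdir -p pics; ls
python3 - <<'E'
from cell import arm
import cv2,numpy as np
np.set_printoptions(precision=4,suppress=True)
print(arm.observe(), arm.tips_ahead)
for n in("side","top","wrist"):
    im=arm.get_image(n); cv2.imwrite(f"pics/{n}0.png",im); p=arm.camera_params(n); print(n,p)
E
```

```text
pics
{'clock': 0.0, 'joints': array([-1.4196,  0.4352,  0.025 ,  1.5741, -0.0116,  1.134 , -0.0751]), 'dq': array([ 0.0004,  0.    , -0.0006, -0.0007, -0.0002, -0.0007,  0.0003]), 'joint_efforts': array([  0.0001, -66.7855,   0.9851, -31.4453,  -0.0605,   0.0429,
         0.0002]), 'position': array([0.1569, 0.6045, 0.237 ]), 'ee_rot': array([-0.3977, -3.1163,  0.0024]), 'force': array([-0.7818,  0.3234, -0.3675]), 'ft_torque': array([ 0.001 ,  0.0028, -0.0177]), 'width': 1.0016521513615568} 0.011
side {'mtx': array([[538.3285,   0.    , 283.5852],
       [  0.    , 538.3285, 212.5136],
       [  0.    ,   0.    ,   1.    ]]), 'T': array([[ 0.8835, -0.1743,  0.4349,  0.074 ],
       [-0.4683, -0.2989,  0.8315, -0.8237],
       [-0.0149, -0.9382, -0.3457,  0.3879],
       [ 0.    ,  0.    ,  0.    ,  1.    ]])}
top {'mtx': array([[498.773 ,   0.    , 286.216 ],
       [  0.    , 498.773 , 212.5822],
       [  0.    ,   0.    ,   1.    ]]), 'T': array([[ 0.0082, -0.9991,  0.0418,  0.4701],
       [-0.9999, -0.0088, -0.0138, -0.0087],
       [ 0.0142, -0.0417, -0.999 ,  0.8987],
       [ 0.    ,  0.    ,  0.    ,  1.    ]])}
wrist {'mtx': array([[300.7675,   0.    , 276.535 ],
       [  0.    , 300.7675, 208.8619],
       [  0.    ,   0.    ,   1.    ]]), 'T_tool_cam': array([[-0.0017, -0.9638, -0.2666,  0.072 ],
       [ 1.    , -0.0017, -0.0001,  0.0012],
       [-0.0003, -0.2666,  0.9638, -0.1474],
       [ 0.    ,  0.    ,  0.    ,  1.    ]])}
```

View pics/top0.png

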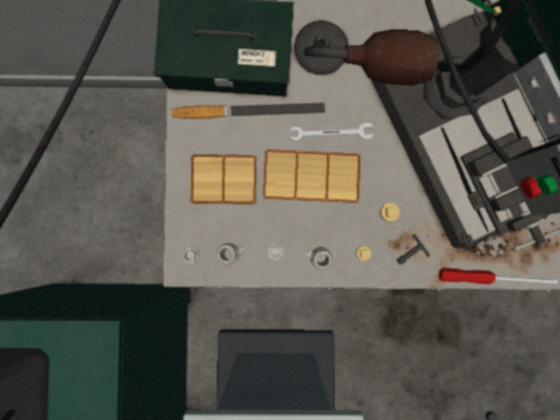

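View pics/side0.png

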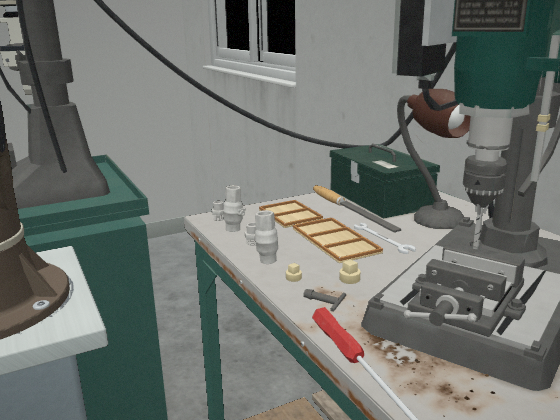

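Top view shows, left to right in the row: nipple (190,255), valve (228,252), nipple (275,252), valve (320,257), small plug (363,253), chuck key (412,250). A bigger plug stands off the row at (390,212). The two-bay tray is at (223,179), the three-bay at (312,176), and the lamp shade around (400,55).

```bash
cat > h.py <<'E'
import cv2,numpy as np
from scipy.spatial.transform import Rotation as R
np.set_printoptions(precision=4,suppress=True)
def ray(p,uv,T=None):
    T=p["T"] if T is None else T
    d=T[:3,:3]@np.linalg.solve(p["mtx"],[uv[0],uv[1],1.]); return T[:3,3],d
def onz(p,uv,z,T=None):
    o,d=ray(p,uv,T); return o+d*(z-o[2])/d[2]
def tri(a,b):   # two rays -> midpoint, gap
    (o1,d1),(o2,d2)=a,b
    s=np.linalg.lstsq(np.c_[d1,-d2],o2-o1,rcond=None)[0]
    q1,q2=o1+s[0]*d1,o2+s[1]*d2; return (q1+q2)/2,np.linalg.norm(q1-q2)
def wristT(o,p):
    T=np.eye(4);T[:3,:3]=R.from_rotvec(o["ee_rot"]).as_matrix();T[:3,3]=o["position"];return T@p["T_tool_cam"]
E
python3 - <<'E'
from h import *
from cell import arm
im=cv2.imread("pics/top0.png");p=arm.camera_params("top")
a=cv2.resize(im[225:275,170:430],None,fx=3,fy=3,interpolation=cv2.INTER_CUBIC)
b=cv2.resize(im[140:215,170:430],None,fx=3,fy=3,interpolation=cv2.INTER_CUBIC)
cv2.imwrite("pics/c1.png",np.vstack([b,a]))
for n,uv,z in [("nipL",(190,255),.037),("valL",(228,252),.086),("nipR",(275,252),.037),("valR",(320,257),.086),("plug",(363,253),.023),("big",(390,212),.03)]: print(n,onz(p,uv,z))
h=cv2.cvtColor(im,cv2.COLOR_BGR2HSV); m=cv2.inRange(h,(8,90,60),(35,255,255))
for c in cv2.findContours(m,cv2.RETR_EXTERNAL,2)[0]:
    if cv2.contourArea(c)>60:
        r=cv2.minAreaRect(c); print(r,cv2.contourArea(c))
        if cv2.contourArea(c)>2000:
            q=np.array([onz(p,v,.012) for v in cv2.boxPoints(r)]); print(q.mean(0),q[:,:2])
E
```

```text
nipL [0.4318 0.1442 0.037 ]
valL [0.4393 0.0741 0.086 ]
nipR [ 0.4381 -0.0018  0.037 ]
valR [ 0.4323 -0.0755  0.086 ]
plug [ 0.437  -0.1562  0.023 ]
big [ 0.5091 -0.2022  0.03  ]
((363.5, 253.0), (12.0, 13.0), 90.0) 124.0
((538.3101196289062, 249.07101440429688), (14.092174530029297, 41.910057067871094), 60.01836013793945) 202.0
((488.676513671875, 249.7059326171875), (26.436382293701172, 67.4249038696289), 75.96376037597656) 453.5
((389.5, 212.0), (16.0, 17.0), 90.0) 228.0
((222.99998474121094, 178.99998474121094), (63.99999237060547, 47.99999237060547), -0.0) 3065.0
[0.5662 0.0921 0.012 ] [[0.5228 0.1483]
 [0.6085 0.1497]
 [0.6097 0.0357]
 [0.5238 0.0348]]
((311.6330261230469, 175.57421875), (96.03720092773438, 49.13108825683594), 2.602562189102173) 4544.0
[ 0.5739 -0.0659  0.012 ] [[ 0.533   0.0214]
 [ 0.621   0.0183]
 [ 0.6149 -0.1536]
 [ 0.5268 -0.1498]]
((197.0, 111.5), (13.0, 52.0), 90.0) 555.5
((405.5, 52.0), (36.0, 65.0), 90.0) 1372.5
```

View pics/c1.png

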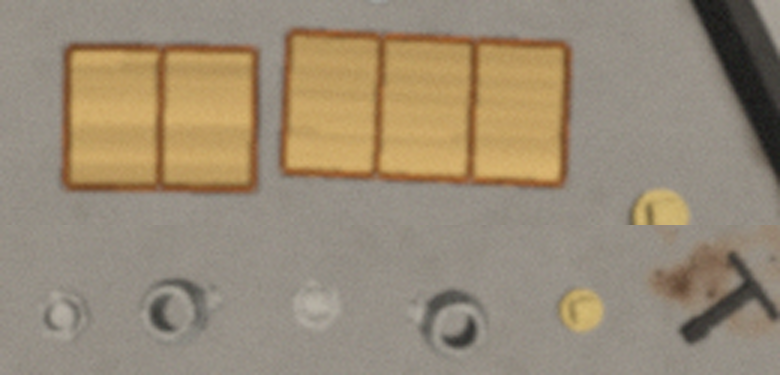

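The crop confirms the two trays. The left valve's stem points right (−y, slightly +x) and the right valve's stem points left (+y, slightly +x). There are two plugs, ~23 mm across at (363,253) and ~29 mm at (390,212); the small one at (363,253) is in the row and fits 25 mm.

View pics/wrist0.png

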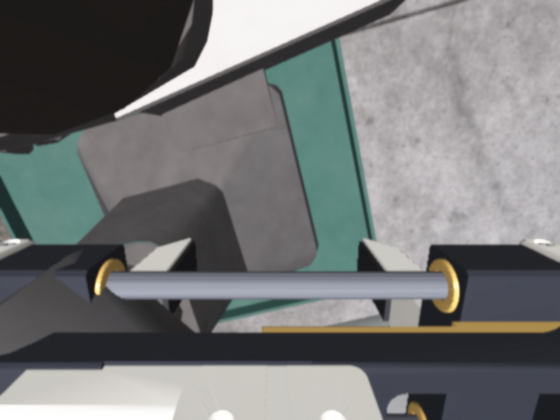

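The wrist view shows a machine pedestal with a dark column rising near the fingers on the world −y side, foot at about (175,230) in wrist pixels. It may lie on the direct path, so I locate it before moving.

Run:
```python
from h import *
from cell import arm
o=arm.observe();pw=arm.camera_params("wrist");ps=arm.camera_params("side");pt=arm.camera_params("top");T=wristT(o,pw)
print("col foot",tri(ray(ps,(62,190)),ray(pw,(175,235),T)))
print("col right edge foot",tri(ray(ps,(106,192)),ray(pw,(235,290),T)))
print("green corner",tri(ray(ps,(162,183)),ray(pw,(222,320),T)),tri(ray(pt,(120,320)),ray(pw,(340,40),T)))
for z in(-.1,0,.1): print(z,onz(pw,(175,235),z,T),onz(ps,(62,190),z),onz(pt,(48,350),z))
s=cv2.imread("pics/side0.png");cv2.imwrite("pics/c2.png",cv2.resize(s[0:240,0:320],None,fx=2.5,fy=2.5))
t=cv2.imread("pics/top0.png");
```

```text
col foot (array([0.1787, 0.4624, 0.0173]), np.float64(0.015219706156523958))
col right edge foot (array([ 0.2851,  0.5064, -0.0131]), np.float64(0.024850386826730166))
green corner (array([ 0.3804,  0.4612, -0.0191]), np.float64(0.05576922903637079)) (array([-0.7111,  1.838 , -4.8039]), np.float64(0.3854915773619217))
-0.1 [ 0.2183  0.4097 -0.1   ] [ 0.2015  0.8605 -0.1   ] [ 0.2371  0.4442 -0.1   ]
0 [0.1913 0.4539 0.    ] [0.1754 0.5153 0.    ] [0.2604 0.3989 0.    ]
0.1 [0.1643 0.4982 0.1   ] [0.1492 0.1701 0.1   ] [0.2838 0.3535 0.1   ]
```

View pics/c2.png

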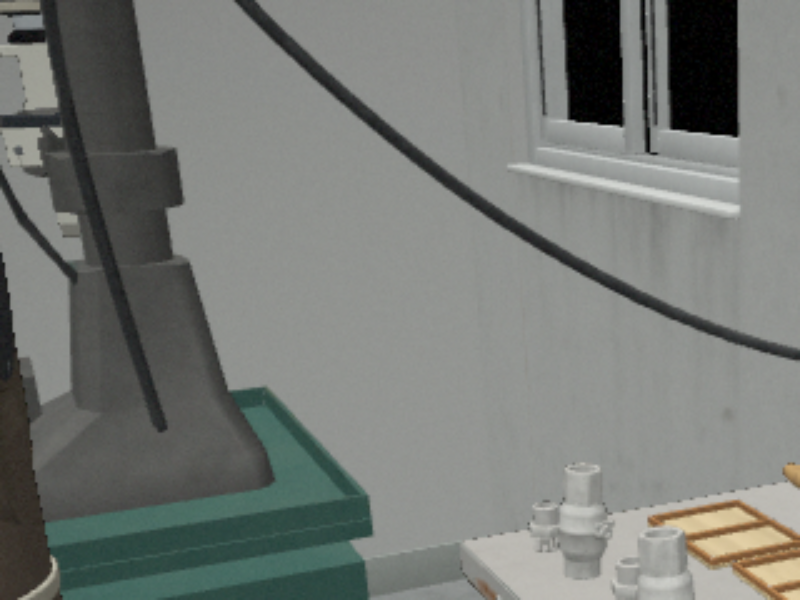

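jog_arm:
  moves:
    - {"xyz": [1,0,0],"twist": [0,0,0],"grip": -1}
    - {"xyz": [1,0,0],"twist": [0,0,0],"grip": -1}

```text
clock: 0.4
position: [0.0923, 0.621, 0.2373]
ee_rot: [-0.385, -3.114, 0.001]
force: [-0.1, -0.1, 0.4]
width: 1.0
```

Run:
```python
from h import *
from cell import arm
o=arm.observe();print(o["joints"],o["position"],o["ee_rot"],o["clock"])
w=arm.get_image("wrist");s=arm.get_image("side")
cv2.imwrite("pics/w1.png",w)
cv2.imwrite("pics/c3.png",np.hstack([cv2.resize(cv2.imread("pics/wrist0.png")[120:420,:300],(400,400)),cv2.resize(w[120:420,:300],(400,400))]))
```

```text
[-1.5103  0.4404  0.006   1.5645 -0.007   1.1371 -0.1772] [0.0923 0.621  0.2373] [-0.3851 -3.1141  0.001 ] 0.4
```

View pics/w1.png

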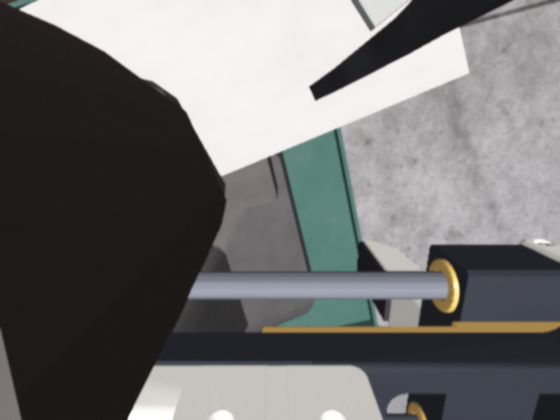

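The new wrist view shows a large black shape at left, (0-220,0-420), that moved a lot between the two views, so something is close to the camera. I brighten it and recheck the other cameras before moving more.

Run:
```python
from h import *
from cell import arm
s=arm.get_image("side");w=arm.get_image("wrist");w0=cv2.imread("pics/wrist0.png")
g=lambda i:(255*(i/255.)**.45).astype(np.uint8)
z=lambda i:cv2.resize(i,(400,300),interpolation=cv2.INTER_AREA)
a=np.hstack([z(g(w0)),z(g(w))])
b=np.hstack([cv2.resize(g(s[0:210,0:140]),(200,300)),cv2.resize(g(cv2.imread("pics/side0.png")[0:210,0:140]),(200,300)),z(g(arm.get_image("top")))])
cv2.imwrite("pics/m1.png",np.vstack([a,b]))
```

```text
(no output)
```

View pics/m1.png

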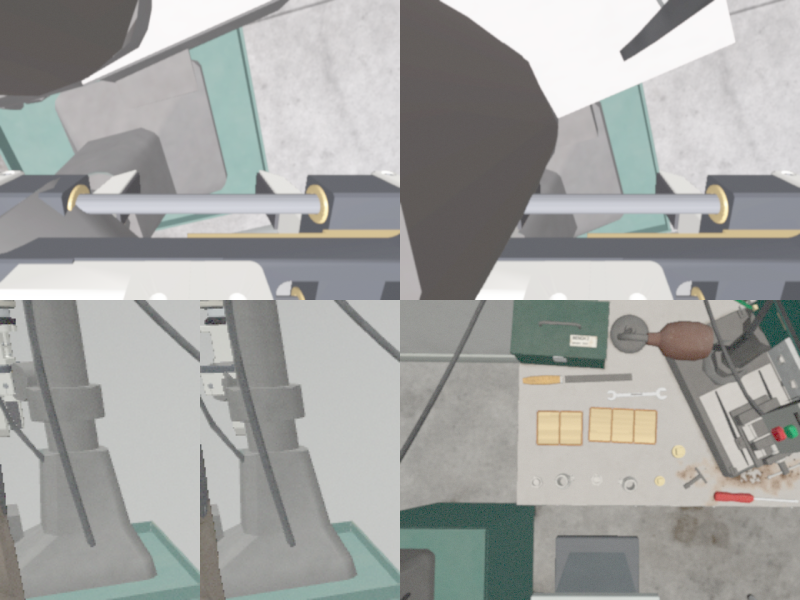

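The brightened view shows a white surface with a dark machine part on the −x side, z roughly 0.2-0.35, so I must not go further that way. I step back to the start and rise to look down from above.

jog_arm:
  moves:
    - {"xyz": [-1,0,0],"grip": -1}
    - {"xyz": [-1,0,0],"grip": -1}
    - {"xyz": [-1,0,-1],"grip": -1}
    - {"xyz": [-1,0,-2],"grip": -1}
    - {"xyz": [-1,0,-2],"grip": -1}

```text
invalid input at $.moves[0]: expected keys twist, xyz, grip
```

Run:
```python
from h import *
from cell import arm
o=arm.observe();print(o["joints"],o["position"],o["ee_rot"],o["clock"])
w=arm.get_image("wrist");s=arm.get_image("side")
g=lambda i:(255*(i/255.)**.6).astype(np.uint8)
cv2.imwrite("pics/m2.png",np.hstack([g(w),cv2.resize(g(s[0:210,0:120]),(240,420))]))
```

```text
[-1.5047  0.4395  0.0128  1.5651 -0.0052  1.1373 -0.1757] [0.1002 0.6197 0.2376] [ 0.4003  3.1152 -0.0005] 0.65
```

View pics/m2.png

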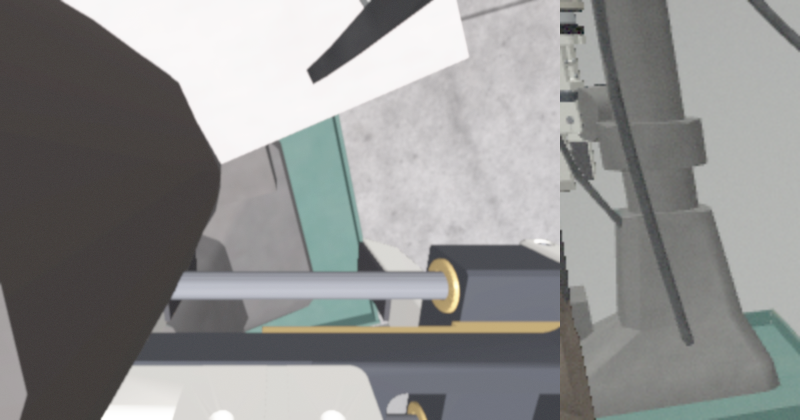

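jog_arm:
  moves:
    - {"twist": [0,0,0],"xyz": [-1,0,0],"grip": -1}
    - {"twist": [0,0,0],"xyz": [-1,0,0],"grip": -1}
    - {"twist": [0,0,0],"xyz": [-1,0,-1],"grip": -1}
    - {"twist": [0,0,0],"xyz": [-1,0,-2],"grip": -1}
    - {"twist": [0,0,0],"xyz": [-1,0,-2],"grip": -1}

```text
clock: 1.38
position: [0.1579, 0.6068, 0.3634]
ee_rot: [0.4, 3.116, 0.015]
force: [-0.9, 0.2, -0.4]
width: 1.001
```

Run:
```python
from h import *
from cell import arm
o=arm.observe();print(o["joints"],o["position"],o["ee_rot"],o["clock"],o["force"])
w=arm.get_image("wrist");s=arm.get_image("side")
g=lambda i:(255*(i/255.)**.6).astype(np.uint8)
cv2.imwrite("pics/m3.png",np.hstack([g(w),cv2.resize(g(s[0:210,0:120]),(240,420))]))
```

```text
[-1.4267  0.3647  0.0374  1.3718 -0.0136  1.3959 -0.0739] [0.1579 0.6068 0.3634] [0.3997 3.1155 0.0149] 1.375 [-0.8774  0.1746 -0.4021]
```

View pics/m3.png

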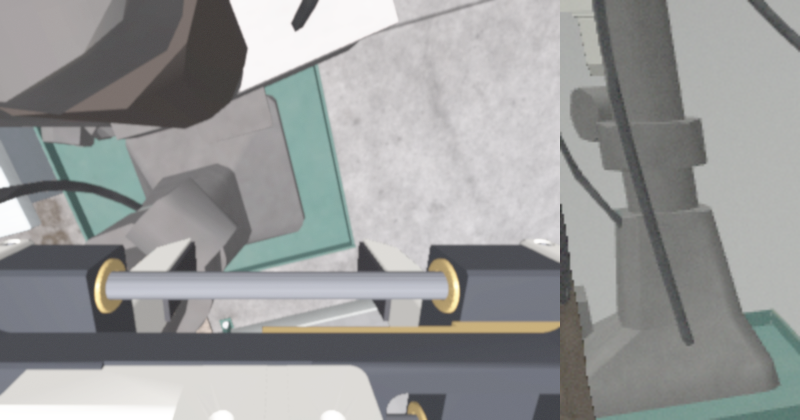

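This view shows the pedestal and grey column at (185,215), and a brown part at upper left (0-245,0-130). The column's top is hidden by the finger, so I rise more to see whether it can be cleared from above.

jog_arm:
  moves:
    - {"twist": [0,0,0],"xyz": [0,0,-1],"grip": -1}
    - {"twist": [0,0,0],"xyz": [0,0,-2],"grip": -1}
    - {"twist": [0,0,0],"xyz": [0,0,-2.5],"grip": -1}
    - {"twist": [0,0,0],"xyz": [0,0,-2.5],"grip": 0.3}

```text
clock: 1.98
position: [0.1572, 0.6054, 0.5086]
ee_rot: [0.398, 3.116, 0.003]
force: [0.8, 0.3, -0.0]
width: 0.934
```

Run:
```python
from h import *
from cell import arm
o=arm.observe();print(o["joints"],o["position"],o["ee_rot"],o["clock"],o["force"])
w=arm.get_image("wrist")
g=lambda i:(255*(i/255.)**.6).astype(np.uint8)
w0=cv2.imread("pics/m3.png")[:,:560]
cv2.imwrite("pics/m4.png",cv2.resize(g(w),(800,600)))
```

```text
[-1.4365  0.3685  0.0585  1.0257 -0.0214  1.7461 -0.0692] [0.1572 0.6054 0.5086] [0.3984 3.1161 0.0029] 1.975 [ 0.8068  0.3125 -0.0024]
```

View pics/m4.png

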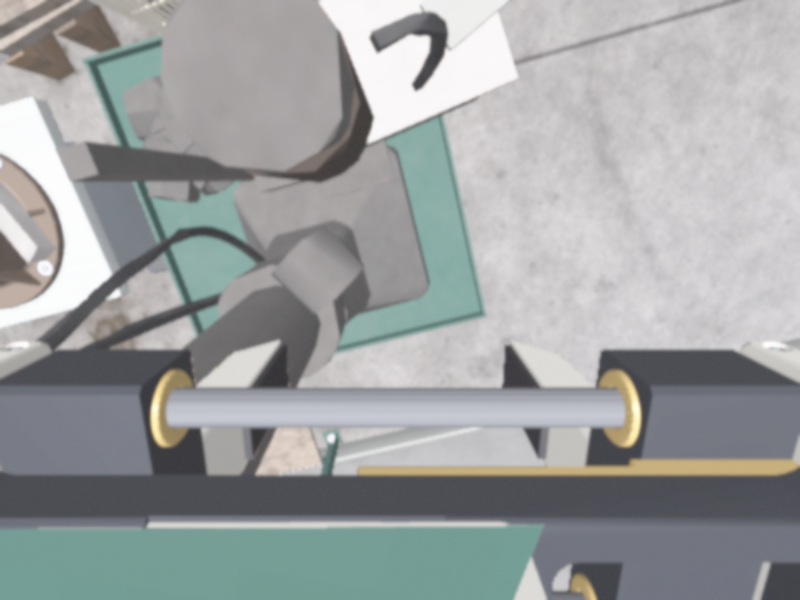

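This view shows a second machine. Its round table is around (270,100), with its top at z≈0.32 and centre near (-0.01,0.54). The column is at about (0.18,0.47), and something green is close at the bottom edge, so I won't rise further. The arm must come in radially between the column and the table, above the table, before it sweeps to the bench.

jog_arm:
  moves:
    - {"twist": [0,0,0],"xyz": [0,0,0.7],"grip": 0.3}
    - {"twist": [0,0,0],"xyz": [0,0,1.4],"grip": 0.3}
    - {"twist": [0,0,0],"xyz": [0.6,0,1.4],"grip": 0.3}
    - {"twist": [0,0,0],"xyz": [1.1,0,1.4],"grip": 0.3}
    - {"twist": [0,0,0],"xyz": [1.1,0,1.4],"grip": 0.3}

```text
clock: 2.65
position: [0.0898, 0.6212, 0.4208]
ee_rot: [-0.391, -3.116, 0.007]
force: [1.0, -0.2, -0.2]
width: 0.369
```

Run:
```python
from h import *
from cell import arm
o=arm.observe();print(o["joints"],o["position"],o["ee_rot"],o["clock"],o["force"])
w=arm.get_image("wrist")
g=lambda i:(255*(i/255.)**.6).astype(np.uint8)
cv2.imwrite("pics/m5.png",g(w))
```

```text
[-1.5245  0.3654  0.0203  1.2354 -0.0088  1.5454 -0.1838] [0.0898 0.6212 0.4208] [-0.3905 -3.116   0.0072] 2.65 [ 0.958  -0.1712 -0.19  ]
```

View pics/m5.png

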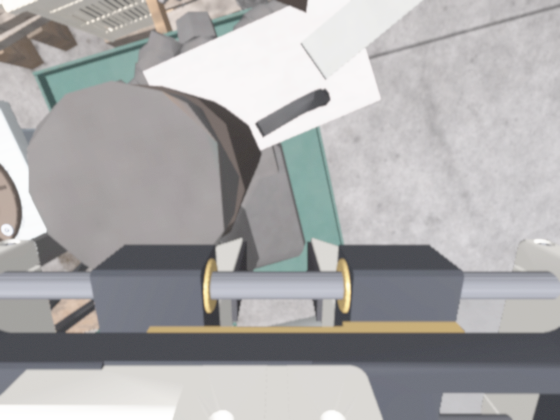

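The round table is at (130,180), disc width about 205 px. By the scale change against the last view, its top is at about 0.38-0.41, higher than I estimated before. I rise before passing over it.

jog_arm:
  moves:
    - {"twist": [0,0,0],"xyz": [0,0,-0.7],"grip": 0.3}
    - {"twist": [0,0,0],"xyz": [0,0,-1.4],"grip": 0.3}
    - {"twist": [0,0,0],"xyz": [0,0,-1.4],"grip": 0.3}

```text
clock: 3.08
position: [0.0948, 0.6218, 0.51]
ee_rot: [0.401, 3.115, 0.006]
force: [-0.2, 0.5, -0.5]
width: 0.349
```

Run:
```python
from h import *
from cell import arm
o=arm.observe();print(o["joints"],o["position"],o["clock"],o["force"])
w=arm.get_image("wrist");cv2.imwrite("pics/w6.png",w)
a=cv2.inRange(cv2.cvtColor(w,cv2.COLOR_BGR2HSV),(60,60,30),(95,255,255))[330:]
print("green near px",(a>0).sum())
g=lambda n:(cv2.imread(n)if isinstance(n,str) else n)
cv2.imwrite("pics/m6.png",(255*(w/255.)**.6).astype(np.uint8))
# feature-match the disc between m5 and this one: ORB/SIFT on grey disc
A=cv2.cvtColor(g("pics/m5.png"),6);B=cv2.cvtColor(g("pics/m6.png"),6)
A=A[:235];B=B[:235]
s=cv2.SIFT_create(contrastThreshold=.01);ka,da=s.detectAndCompute(A,None);kb,db=s.detectAndCompute(B,None)
p=arm.camera_params("wrist");T2=wristT(o,p)
o1=dict(position=np.array([.0898,.6212,.4208]),ee_rot=np.array([-.3905,-3.116,.0072]));T1=wristT(o1,p)
r=[]
for m,n in cv2.BFMatcher().knnMatch(da,db,k=2):
    if m.distance<.8*n.distance:
        u,v=ka[m.queryIdx].pt,kb[m.trainIdx].pt;q,gap=tri(ray(p,u,T1),ray(p,v,T2))
        if gap<.006 and -.2<q[2]<.5: r.append((*q,*u))
r=np.array(r);r=r[r[:,2].argsort()[::-1]];print(len(r));print(r[:25])
```

```text
[-1.5268  0.3751  0.0377  1.0118 -0.0132  1.7509 -0.1795] [0.0948 0.6218 0.51  ] 3.075 [-0.1539  0.5459 -0.4891]
green near px 50314
27
[[  0.0191   0.6347   0.3982 266.1588 125.735 ]
 [  0.0191   0.6347   0.3982 266.1588 125.735 ]
 [  0.0119   0.6679   0.3852 319.8979  97.8262]
 [  0.0119   0.6679   0.3852 319.8979  97.8262]
 [  0.0295   0.628    0.3438 263.1104 142.249 ]
 [  0.04     0.6815   0.2956 326.5622 137.7895]
 [  0.0443   0.6213   0.2018 266.5229 149.7036]
 [ -0.0199   0.7079   0.1827 324.4051  77.1848]
 [  0.0445   0.6957   0.176  323.6694 134.7357]
 [ -0.0311   0.7708   0.1681 371.9199  56.7896]
 [ -0.0357   0.7664   0.1519 363.7672  55.6302]
 [  0.0088   0.7835   0.1512 382.1741  90.6147]
 [ -0.1243   0.4896   0.1302 139.1051  46.6196]
 [ -0.1099   0.5312   0.1122 178.0004  49.846 ]
 [  0.0549   0.6313   0.1024 277.4377 150.0068]
 [ -0.1169   0.5379   0.0937 185.4168  46.1365]
 [ -0.1258   0.5558   0.0923 194.3401  37.7312]
 [ -0.1311   0.4656   0.0879 134.9268  53.1159]
 [ -0.123    0.4683   0.0866 139.1521  58.2753]
 [  0.0421   0.6984   0.0784 316.5847 130.3331]
 [ -0.09     0.8759   0.0441 408.9948  13.9706]
 [ -0.1471   0.5185   0.037  177.1019  39.6169]
 [ -0.1538   0.5166   0.0357 174.8147  35.8005]
 [ -0.152    0.2795   0.011   49.914   79.0825]
 [ -0.0974   0.1914   0.0019  22.7094 124.8414]]
```

View pics/m6.png

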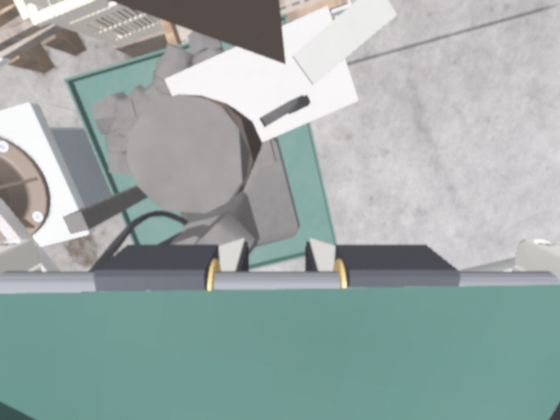

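Green covers the bottom of the frame, v>290. Its edge is exactly parallel to the image rows, which fits near-plane clipping of a face a few mm from the lens. I see a grey-topped post at (188,152), top z≈0.40-0.44, and the robot base at left. I check the joint torques for contact, then retract over the post in short steps.

jog_arm:
  moves:
    - {"twist": [0,0,0],"xyz": [0.2,-0.4,0],"grip": 0.3}
    - {"twist": [0,0,0],"xyz": [0.2,-0.8,0],"grip": 0.3}
    - {"twist": [0,0,0],"xyz": [0.2,-0.8,0],"grip": 0.3}

```text
clock: 3.5
position: [0.0698, 0.5766, 0.5069]
ee_rot: [0.399, 3.116, -0.002]
force: [0.1, 0.0, -0.2]
width: 0.352
```

```bash
cat > st.py <<'E'
from h import *
from cell import arm
o=arm.observe()
M=R.from_rotvec(o["ee_rot"]).as_matrix()
print("q",o["joints"],"eff",o["joint_efforts"].round(1),"pos",o["position"],"r",np.hypot(*o["position"][:2]).round(3),"F",o["force"].round(1),"t",o["clock"],"w",round(o["width"],3))
print("toolx",M[:,0],"tooly",M[:,1])
E
python3 st.py
```

```text
q [-1.5567  0.2815  0.0211  1.1522 -0.0057  1.7096 -0.2208] eff [ -0.6 -58.7   0.2 -33.8  -0.2   0.1  -0.1] pos [0.0698 0.5766 0.5069] r 0.581 F [ 0.1  0.  -0.2] t 3.5 w 0.352
toolx [-0.9678  0.2517 -0.0006] tooly [ 0.2517  0.9678 -0.0015]
```

jog_arm:
  moves:
    - {"twist": [0,0,0],"xyz": [0,-0.7,0],"grip": 0.3}
    - {"twist": [0,0,0],"xyz": [0,-1.4,0],"grip": 0.3}
    - {"twist": [0,0,0],"xyz": [0,-1.4,0],"grip": 0.3}

```text
clock: 3.88
position: [0.0485, 0.495, 0.5077]
ee_rot: [0.398, 3.116, -0.0]
force: [0.9, 0.5, -0.4]
width: 0.352
```

```bash
python3 st.py
```

```text
q [-1.578   0.1241 -0.0031  1.349   0.0004  1.6687 -0.2643] eff [ -0.4 -47.1  -0.3 -33.6  -0.2   0.3  -0.2] pos [0.0485 0.495  0.5077] r 0.497 F [ 0.9  0.5 -0.4] t 3.875 w 0.352
toolx [-0.9679  0.2513 -0.0001] tooly [ 0.2513  0.9679 -0.0002]
```

jog_arm:
  moves:
    - {"twist": [0,0,0],"xyz": [0,-0.8,0],"grip": 0.3}
    - {"twist": [0,0,0],"xyz": [0,-1.6,0],"grip": 0.3}
    - {"twist": [0,0,0],"xyz": [0,-2.0,0],"grip": 0.3}
    - {"twist": [0,0,0],"xyz": [0,-2.0,0],"grip": 0.3}

```text
clock: 4.38
position: [0.0184, 0.3803, 0.5076]
ee_rot: [0.398, 3.116, 0.0]
force: [0.8, -0.1, -0.0]
width: 0.346
```

```bash
python3 st.py;python3 - <<'E'
from h import *
from cell import arm
cv2.imwrite("pics/m7.png",(255*(arm.get_image("wrist")/255.)**.6).astype(np.uint8))
E
```

```text
q [-1.6057 -0.0841 -0.0507  1.5629 -0.0041  1.6624 -0.3399] eff [ -0.3 -30.2  -0.5 -34.1  -0.2   0.4  -0.2] pos [0.0184 0.3803 0.5076] r 0.381 F [ 0.8 -0.1 -0. ] t 4.375 w 0.346
toolx [-0.9679  0.2514 -0.0001] tooly [0.2514 0.9679 0.0003]
```

View pics/m7.png

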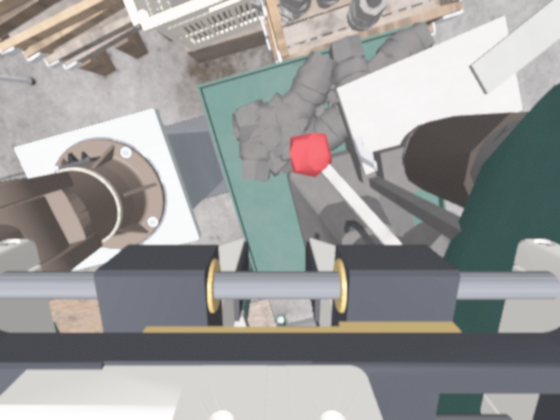

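Now I can see it: the robot base is at left (130,195), a red-knobbed lever at (310,155), a machine head in green at right (u>450), and the post at (460,150), all below the gripper. The way to the bench is along image-down (+x). I turn the gripper so its narrow side faces the column and then sweep past.

jog_arm:
  moves:
    - {"twist": [0,0,-1],"xyz": [0,-0.4,0],"grip": 0.3}
    - {"twist": [0,0,-2],"xyz": [0,-0.4,0],"grip": 0.3}
    - {"twist": [0,0,-3],"xyz": [0,-0.4,0],"grip": 0.3}
    - {"twist": [0,0,-4],"xyz": [0,-0.4,0],"grip": 0.3}
    - {"twist": [0,0,-5],"xyz": [0,-0.4,0],"grip": 0.3}

```text
clock: 5.05
position: [0.0127, 0.3589, 0.5069]
ee_rot: [0.963, -2.99, 0.003]
force: [0.6, -0.1, 0.3]
width: 0.349
```

jog_arm:
  moves:
    - {"twist": [0,0,-1],"xyz": [0,0,0],"grip": 0.3}
    - {"twist": [0,0,-2],"xyz": [0,0,0],"grip": 0.3}
    - {"twist": [0,0,-3],"xyz": [0,0,0],"grip": 0.3}
    - {"twist": [0,0,-4],"xyz": [0,0,0],"grip": 0.3}
    - {"twist": [0,0,-4],"xyz": [0,0,0],"grip": 0.3}

```text
clock: 5.68
position: [0.0124, 0.3586, 0.507]
ee_rot: [1.92, -2.486, 0.002]
force: [-0.6, -0.3, -0.5]
width: 0.347
```

```bash
python3 st.py
```

```text
q [-1.7573 -0.1317  0.0594  1.6047  0.008   1.67    1.1882] eff [ -0.2 -23.6  -0.3 -34.5   0.1   0.1   2. ] pos [0.0124 0.3586 0.507 ] r 0.359 F [-0.6 -0.3 -0.5] t 5.675 w 0.347
toolx [-0.253  -0.9675  0.0014] tooly [-0.9675  0.253  -0.0008]
```

jog_arm:
  moves:
    - {"twist": [0,0,0],"xyz": [0,-0.7,0],"grip": 0.3}
    - {"twist": [0,0,0],"xyz": [0,-1.5,0],"grip": 0.3}
    - {"twist": [0,0,0],"xyz": [0,-2.4,0],"grip": 0.3}
    - {"twist": [0,0,0],"xyz": [0,-3.3,0],"grip": 0.3}
    - {"twist": [0,0,-0.5],"xyz": [0.2,-4.2,0],"grip": 0.3}

```text
clock: 6.3
position: [0.2551, 0.2824, 0.5073]
ee_rot: [2.024, -2.402, 0.002]
force: [1.3, 1.5, 0.3]
width: 0.352
```

```bash
python3 st.py
```

```text
q [-1.563  -0.1477  0.49    1.5974  0.071   1.6751  1.901 ] eff [ -1.7 -19.3  -5.4 -34.   -0.2   0.4  -4.5] pos [0.2551 0.2824 0.5073] r 0.381 F [1.3 1.5 0.3] t 6.3 w 0.352
toolx [-0.1696 -0.9855  0.001 ] tooly [-0.9855  0.1696 -0.001 ]
```

jog_arm:
  moves:
    - {"twist": [0,0,1],"xyz": [0.2,-0.4,0.3],"grip": 0.3}
    - {"twist": [0,0,2],"xyz": [0.4,-0.8,0.6],"grip": 0.3}
    - {"twist": [0,0,3],"xyz": [0.6,-1.2,1.0],"grip": 0.3}
    - {"twist": [0,0,4],"xyz": [0.8,-1.6,1.4],"grip": 0.3}
    - {"twist": [0,0,5],"xyz": [1.0,-2.0,1.8],"grip": 0.3}

```text
clock: 6.92
position: [0.3627, 0.2029, 0.3988]
ee_rot: [-0.808, 3.036, -0.001]
force: [0.4, 0.6, -0.5]
width: 0.35
```

jog_arm:
  moves:
    - {"twist": [0,0,1],"xyz": [0,0,0],"grip": 0.3}
    - {"twist": [0,0,2],"xyz": [0,0,0],"grip": 0.3}
    - {"twist": [0,0,3],"xyz": [0,0,0],"grip": 0.3}
    - {"twist": [0,0,4],"xyz": [0,0,0],"grip": 0.3}
    - {"twist": [0,0,5],"xyz": [0,0,0],"grip": 0.3}

```text
clock: 7.55
position: [0.3621, 0.2035, 0.3994]
ee_rot: [0.551, 3.092, -0.002]
force: [-0.3, 0.2, 0.2]
width: 0.35
```

jog_arm:
  moves:
    - {"twist": [0,0,1],"xyz": [0,0,0.3],"grip": -0.2}
    - {"twist": [0,0,2],"xyz": [0,0,0.6],"grip": -0.2}
    - {"twist": [0,0,3],"xyz": [0,0,0.8],"grip": -0.2}
    - {"twist": [0,0,4],"xyz": [0,0,1.0],"grip": -0.2}
    - {"twist": [0,0,5],"xyz": [0,0,1.0],"grip": -0.2}

```text
clock: 8.18
position: [0.3616, 0.2032, 0.3386]
ee_rot: [1.806, 2.57, -0.004]
force: [0.3, -0.5, -0.1]
width: 0.603
```

```bash
python3 st.py
```

```text
q [-1.2245 -0.0325  0.5788  1.9097  0.0201  1.2613 -0.3066] eff [ -0.3 -23.7  -0.5 -32.4  -0.1  -0.2   3. ] pos [0.3616 0.2032 0.3386] r 0.415 F [ 0.3 -0.5 -0.1] t 8.175 w 0.603
toolx [-0.3387  0.9409 -0.0019] tooly [ 0.9409  0.3387 -0.0016]
```

jog_arm:
  moves:
    - {"twist": [0,0,0.7],"xyz": [-0.7,0.1,0.4],"grip": -0.2}
    - {"twist": [0,0,1.4],"xyz": [-1.4,0.2,0.8],"grip": -0.2}
    - {"twist": [0,0,2],"xyz": [-2.1,0.3,1.2],"grip": -0.2}
    - {"twist": [0,0,2],"xyz": [-2.6,0.3,1.2],"grip": -0.2}
    - {"twist": [0,0,2],"xyz": [-2.6,0.3,1.2],"grip": -0.2}

```text
clock: 8.8
position: [0.4338, 0.0611, 0.2674]
ee_rot: [2.222, 2.219, -0.002]
force: [-0.0, 0.6, -0.4]
width: 0.605
```

```bash
cat > snap.py <<'E'
import sys,pickle
from h import *
from cell import arm
n=sys.argv[1];o=arm.observe();w=arm.get_image("wrist");p=arm.camera_params("wrist")
cv2.imwrite(f"pics/{n}.png",w);pickle.dump((o,wristT(o,p)),open(f"{n}.pkl","wb"));print(o["position"],o["ee_rot"],o["clock"])
E
python3 snap.py wa; python3 st.py
```

```text
[0.4338 0.0611 0.2674] [ 2.2216  2.219  -0.0024] 8.8
q [-0.9862  0.0889  0.7981  2.0008 -0.0707  1.08   -0.1549] eff [  1.5 -27.3   3.3 -30.5   0.2  -0.    0.3] pos [0.4334 0.0627 0.2675] r 0.438 F [-0.3  0.2 -1.3] t 8.85 w 0.603
toolx [-0.0018  1.     -0.0014] tooly [ 1.      0.0018 -0.0001]
```

jog_arm:
  moves:
    - {"twist": [0,0,0],"xyz": [-1,0,0],"grip": -0.2}
    - {"twist": [0,0,0],"xyz": [-2,0,0],"grip": -0.2}
    - {"twist": [0,0,0],"xyz": [-3,0,0],"grip": -0.2}
    - {"twist": [0,0,0],"xyz": [-3,0,0],"grip": -0.2}

```text
clock: 9.35
position: [0.4342, -0.1202, 0.2681]
ee_rot: [2.221, 2.219, -0.001]
force: [0.0, 0.8, 0.2]
width: 0.599
```

```bash
python3 snap.py wb; python3 st.py
python3 - <<'E'
from h import *
a=cv2.imread("pics/wa.png");b=cv2.imread("pics/wb.png")
cv2.imwrite("pics/v1.png",np.hstack([a[:300,150:550],b[:300,150:550]]))
E
```

```text
[ 0.4342 -0.1202  0.2681] [ 2.2209  2.2193 -0.0005] 9.35
q [-0.6895  0.132   0.9581  1.9827 -0.1215  1.0853  0.324 ] eff [  2.7 -27.    5.5 -30.7   0.3  -0.    0.6] pos [ 0.4344 -0.1175  0.2678] r 0.45 F [-0.1  0.4  0.3] t 9.4 w 0.597
toolx [-0.0026  1.     -0.0005] tooly [1.     0.0026 0.0003]
```

View pics/v1.png

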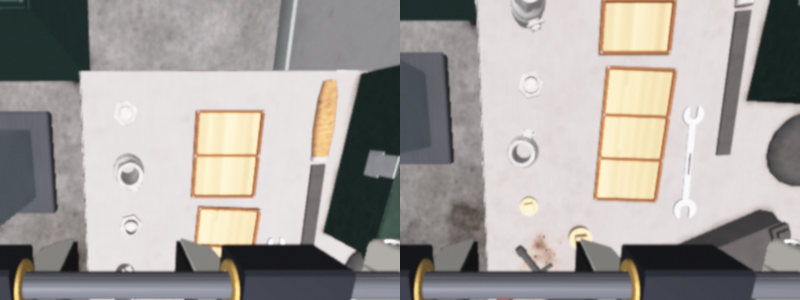

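Left panel, full-frame pixels: nipple L (275,113), valve L (278,170) with its stub lower-right, nipple R (281,226). Right panel: nipple R (280,85), valve R (272,152) with its stub at top-right (+y), small plug (278,207), larger look-alike plug (330,237), chuck key near (285,255). Both trays are visible; next I measure.

```bash
cat > meas.py <<'E'
from h import *
import pickle
from cell import arm
p=arm.camera_params("wrist")
def load(n): return cv2.imread(f"pics/{n}.png"),pickle.load(open(f"{n}.pkl","rb"))[1]
def circ(im,uv,rmin,rmax,h=28):
    u,v=map(int,uv);f=6;y0=max(v-h,0);x0=max(u-h,0)
    c=cv2.GaussianBlur(cv2.resize(cv2.cvtColor(im[y0:v+h,x0:u+h],6),None,fx=f,fy=f,interpolation=cv2.INTER_CUBIC),(0,0),4)
    r=cv2.HoughCircles(c,cv2.HOUGH_GRADIENT_ALT if 0 else cv2.HOUGH_GRADIENT,1.5,20,param1=60,param2=18,minRadius=int(rmin*f),maxRadius=int(rmax*f))
    return None if r is None else np.c_[r[0,:4,0]/f+x0-.4,r[0,:4,1]/f+y0-.4,r[0,:4,2]/f]
def colour(im,T,lo=(12,70,60),hi=(35,255,255),amin=60):
    m=cv2.inRange(cv2.cvtColor(im,40),lo,hi);out=[]
    for c in cv2.findContours(m,0,2)[0]:
        if cv2.contourArea(c)>amin: out.append((cv2.contourArea(c),cv2.minAreaRect(c),c))
    return out
E
python3 - <<'E'
from meas import *
A,TA=load("wa");B,TB=load("wb")
for n,im,T,uv,z in [("nipL",A,TA,(275,113),.037),("valL",A,TA,(278,172),.086),("nipR",A,TA,(281,226),.037),("nipR",B,TB,(280,85),.037),("valR",B,TB,(272,152),.086),("plug",B,TB,(278,207),.023)]:
    r=circ(im,uv,5,18)
    print(n); 
    if r is not None:
        for q in r: print("  ",q,onz(p,q[:2],z,T)[:2])
print("stereo nipR",tri(ray(p,(281,226),TA),ray(p,(280,85),TB)))
for nm,im,T in(("A",A,TA),("B",B,TB)):
    for a,r,c in colour(im,T):
        print(nm,a,r); 
        if a>2500:
            q=np.array([onz(p,v,.012,T) for v in cv2.boxPoints(r)]);print(q[:,:2].round(4).tolist(),q.mean(0)[:2])
E
```

```text
nipL
valL
   [279.475 174.975   9.275] [0.4371 0.0815]
   [276.975 177.975  16.6  ] [0.4344 0.0782]
   [282.225 172.975   9.625] [0.4402 0.0837]
   [279.975 170.475   8.55 ] [0.4377 0.0864]
nipR
   [280.475 226.475   7.55 ] [0.4389 0.0049]
   [280.725 231.975  12.925] [ 0.4393 -0.0028]
   [281.475 223.225   8.025] [0.4403 0.0095]
nipR
valR
   [270.975 153.225   9.3  ] [ 0.4285 -0.0761]
   [274.475 149.475   8.425] [ 0.4323 -0.0721]
   [273.225 155.725   6.3  ] [ 0.4309 -0.0787]
   [268.725 155.975   5.7  ] [ 0.426 -0.079]
plug
stereo nipR (array([0.4395, 0.0004, 0.0217]), np.float64(0.0008582544570143948))
A 2184.0 ((347.5, 326.5), (11.0, 317.0), 90.0)
A 564.0 ((172.44163513183594, 285.9338684082031), (19.08775520324707, 54.45624542236328), 3.5763344764709473)
A 601.0 ((380.30023193359375, 285.50665283203125), (55.269309997558594, 19.622438430786133), 88.09085083007812)
A 418.5 ((376.1650695800781, 231.7028350830078), (62.245540618896484, 49.08406448364258), 2.4895529747009277)
A 5204.0 ((376.3657531738281, 153.84947204589844), (66.60563659667969, 87.4002914428711), 3.2704880237579346)
[[0.5218, 0.0409], [0.522, 0.1547], [0.6071, 0.1498], [0.6138, 0.0352]] [0.5662 0.0951]
A 1295.5 ((474.4000244140625, 117.80000305175781), (20.093626022338867, 77.39766693115234), 7.125016689300537)
B 2190.5 ((347.5, 326.5), (11.0, 317.0), 90.0)
B 597.0 ((380.3157653808594, 285.9727783203125), (54.33649444580078, 19.622438430786133), 88.09085083007812)
B 562.5 ((172.44163513183594, 285.9338684082031), (19.08775520324707, 54.45624542236328), 3.5763344764709473)
B 8362.0 ((384.1980285644531, 134.01980590820312), (69.65260314941406, 134.72804260253906), 5.710593223571777)
[[0.5259, -0.1432], [0.5328, 0.0259], [0.619, 0.0179], [0.6226, -0.1533]] [ 0.5751 -0.0632]
B 3588.0 ((386.5, 26.999996185302734), (53.99999237060547, 74.99998474121094), 90.0)
[[0.5197, 0.0938], [0.6073, 0.0936], [0.6147, 0.0364], [0.5232, 0.0365]] [0.5662 0.0651]
```

Stereo on nipple R gives (0.4395, 0.0004), with a pixel-click height of about 0.02, on a part 37 mm tall. The tray centres agree between top and wrist views within 3 mm: two-bay (0.566,0.0936), three-bay (0.5745,-0.0645). I start with the plug, hovering close for a precise look.

jog_arm:
  moves:
    - {"twist": [0,0,0],"xyz": [-0.6,0,0.8],"grip": -0.2}
    - {"twist": [0,0,0],"xyz": [-0.6,0,1.6],"grip": -0.2}
    - {"twist": [0,0,0],"xyz": [-0.6,0,2.2],"grip": -0.2}
    - {"twist": [0,0,0],"xyz": [-0.6,0,2.2],"grip": -0.2}
    - {"twist": [0,0,0],"xyz": [-0.6,0,2.2],"grip": -0.2}

```text
clock: 10.02
position: [0.4355, -0.1517, 0.1367]
ee_rot: [2.211, 2.231, 0.001]
force: [0.3, 0.2, 0.3]
width: 0.6
```

```bash
python3 snap.py wc; python3 st.py
python3 - <<'E'
from meas import *
C,TC=load("wc");B,TB=load("wb")
pt=arm.camera_params("top")
for nm,im,T in(("B",B,TB),("C",C,TC)):
    m=cv2.inRange(cv2.cvtColor(im,40),(15,45,90),(40,255,255))
    for c in cv2.findContours(m[:265],0,2)[0]:
        a=cv2.contourArea(c)
        if 40<a<2500:
            (u,v),r=cv2.minEnclosingCircle(c);print(nm,a,(u,v),r,onz(p,(u,v),.011,T)[:2])
print("top",onz(pt,(363.5,253),.011))
E
```

```text
[ 0.4355 -0.1517  0.1367] [2.211 2.231 0.001] 10.025
q [-0.4393  0.379   0.8626  2.1311 -0.4049  0.7972  0.6861] eff [  0.1 -39.8   8.3 -22.4  -0.    0.1  -0. ] pos [ 0.4358 -0.1519  0.137 ] r 0.461 F [ 0.4 -0.8  0.1] t 10.075 w 0.602
toolx [-0.0089  1.      0.    ] tooly [1.     0.0089 0.002 ]
B 40.5 (377.0, 264.0) 7.000100135803223 [ 0.582 -0.244]
B 225.0 (329.3524475097656, 237.3688507080078) 11.487710952758789 [ 0.5101 -0.202 ]
B 105.5 (278.5, 204.6999969482422) 8.363112449645996 [ 0.4372 -0.1533]
B 2116.5 (377.5, 179.0) 34.9178581237793 [ 0.5717 -0.1176]
B 2382.0 (383.0, 137.5) 36.47269058227539 [ 0.5742 -0.0627]
C 42.5 (377.0, 264.0) 7.000100135803223 [ 0.5358 -0.2102]
C 76.5 (357.5, 248.5) 14.57748031616211 [ 0.5151 -0.1938]
C 65.5 (278.1764831542969, 211.76470947265625) 10.00442123413086 [ 0.4372 -0.157 ]
top [ 0.4365 -0.1591  0.011 ]
```

Run:
```python
from meas import *
C,TC=load("wc")
h=cv2.cvtColor(C,40)
for row in range(192,234,4): print(row,[tuple(int(t) for t in h[row,u,:2]) for u in range(256,302,5)])
for s in (25,35,45):
    m=cv2.inRange(h,(15,s,60),(45,255,255))[180:240,240:320]
    n,l,st,ce=cv2.connectedComponentsWithStats(m)
    for i in range(1,n):
        if st[i,4]>60: print(s,st[i],ce[i]+[240,180],onz(p,ce[i]+[240,180],.011,TC)[:2])
print(circ(C,(278,212),11,19))
```

```text
192 [(174, 5), (6, 5), (0, 5), (0, 5), (0, 5), (0, 5), (0, 5), (0, 5), (0, 4), (0, 5)]
196 [(0, 5), (0, 5), (6, 5), (7, 10), (14, 26), (13, 24), (0, 6), (0, 5), (0, 5), (0, 5)]
200 [(0, 4), (0, 5), (5, 7), (21, 66), (25, 34), (25, 36), (19, 65), (0, 5), (0, 5), (0, 5)]
204 [(0, 5), (6, 5), (17, 35), (25, 39), (23, 54), (20, 74), (25, 30), (12, 15), (0, 5), (0, 5)]
208 [(0, 4), (0, 5), (24, 28), (20, 70), (23, 59), (24, 38), (24, 39), (20, 25), (0, 5), (0, 5)]
212 [(6, 5), (5, 7), (24, 30), (25, 35), (26, 28), (26, 29), (24, 45), (21, 24), (0, 5), (6, 6)]
216 [(0, 6), (6, 5), (20, 23), (24, 39), (26, 28), (25, 30), (23, 51), (13, 13), (6, 6), (0, 5)]
220 [(0, 6), (6, 6), (0, 5), (24, 32), (26, 29), (25, 31), (23, 35), (0, 7), (6, 6), (0, 6)]
224 [(0, 5), (0, 4), (0, 5), (5, 7), (17, 17), (16, 16), (0, 6), (5, 7), (5, 7), (0, 7)]
228 [(0, 5), (0, 5), (0, 7), (4, 8), (5, 7), (5, 7), (0, 5), (5, 7), (0, 5), (6, 6)]
232 [(0, 5), (0, 6), (0, 5), (6, 6), (0, 6), (0, 6), (6, 6), (0, 6), (0, 5), (174, 6)]
25 [ 26  16  26  28 573] [278.1187 209.6981] [ 0.4371 -0.155 ]
35 [ 26  17  25  24 275] [277.76   206.1236] [ 0.4368 -0.1515]
45 [30 23 17 16 94] [278.8298 207.2234] [ 0.4378 -0.1525]
[[278.225 209.475  11.65 ]]
```

jog_arm:
  moves:
    - {"twist": [0,0,0],"xyz": [-0.05,0,0.7],"grip": -0.2}
    - {"twist": [0,0,0],"xyz": [-0.05,0.02,1.4],"grip": -0.2}
    - {"twist": [0,0,0],"xyz": [-0.05,0.02,1.8],"grip": -0.2}
    - {"twist": [0,0,0],"xyz": [-0.05,0.02,1.8],"grip": -0.2}
    - {"twist": [0,0,0],"xyz": [-0.05,0.02,1.8],"grip": -0.2}
  force: 25

```text
clock: 10.7
position: [0.437, -0.1555, 0.0292]
ee_rot: [2.211, 2.229, 0.003]
force: [-0.9, -0.0, -0.4]
width: 0.599
```

```bash
python3 st.py
```

```text
q [-0.2468  0.5604  0.6475  2.2069 -0.6447  0.5639  0.8964] eff [  0.3 -50.6   9.2 -14.6  -0.    0.1   0. ] pos [ 0.437  -0.1555  0.0292] r 0.464 F [-0.9 -0.  -0.4] t 10.7 w 0.599
toolx [-0.0083  1.     -0.0002] tooly [1.     0.0083 0.0025]
```

Good. I go down the last 15 mm, close and lift.

jog_arm:
  moves:
    - {"twist": [0,0,0],"xyz": [0,0,0.25],"grip": -0.2}
    - {"twist": [0,0,0],"xyz": [0,0,0.25],"grip": 0.6}
    - {"twist": [0,0,0],"xyz": [0,0,0.25],"grip": 0.6}
    - {"twist": [0,0,0],"xyz": [0,0,0.25],"grip": 0.6}
    - {"twist": [0,0,0],"xyz": [0,0,0.25],"grip": 0.6}
  force: 25

```text
clock: 11.32
position: [0.4359, -0.1555, 0.0129]
ee_rot: [2.212, 2.23, 0.0]
force: [1.0, 0.5, 0.6]
width: 0.261
```

jog_arm:
  moves:
    - {"twist": [0,0,0],"xyz": [0,0,0],"grip": 0.6}
    - {"twist": [0,0,0],"xyz": [0,0,-0.3],"grip": 0.6}
    - {"twist": [0,0,0],"xyz": [0,0,-1.0],"grip": 0.6}
    - {"twist": [0,0,0],"xyz": [0,0,-1.8],"grip": 0.6}
    - {"twist": [0,0,0],"xyz": [0,0,-2.2],"grip": 0.6}
  force: 25

```text
clock: 11.95
position: [0.4362, -0.1557, 0.1467]
ee_rot: [2.212, 2.229, 0.002]
force: [-0.1, 0.0, -0.5]
width: 0.264
```

```bash
python3 st.py
```

```text
q [-0.4559  0.371   0.8933  2.1179 -0.3965  0.8229  0.6872] eff [  3.  -39.3   8.8 -23.1  -0.3  -0.3   0.4] pos [ 0.4362 -0.1557  0.1467] r 0.463 F [-0.1  0.  -0.5] t 11.95 w 0.264
toolx [-0.0076  1.     -0.0001] tooly [1.     0.0076 0.0019]
```

jog_arm:
  moves:
    - {"twist": [0,0,0],"xyz": [1,0.2,0],"grip": 0.6}
    - {"twist": [0,0,0],"xyz": [2,0.6,0],"grip": 0.6}
    - {"twist": [0,0,0],"xyz": [2.9,1.1,0],"grip": 0.6}
    - {"twist": [0,0,0],"xyz": [3.8,1.6,0],"grip": 0.6}
    - {"twist": [0,0,0],"xyz": [4.6,2.15,0],"grip": 0.6}

```text
clock: 12.58
position: [0.5628, 0.1242, 0.1446]
ee_rot: [-2.211, -2.231, 0.0]
force: [0.8, -0.7, -0.1]
width: 0.262
```

jog_arm:
  moves:
    - {"twist": [0,0,0],"xyz": [0,0,0],"grip": 0.6}
    - {"twist": [0,0,0],"xyz": [0,0,0],"grip": 0.6}

```text
clock: 12.82
position: [0.562, 0.121, 0.1443]
ee_rot: [2.213, 2.23, -0.002]
force: [0.2, -0.5, -0.6]
width: 0.258
```

```bash
python3 st.py; python3 snap.py wd
python3 - <<'E'
from meas import *
D,T=load("wd")
for a,r,c in colour(D,T,(12,70,60)):
    if r[0][1]<250 and a>800:
        q=np.array([onz(p,v,.012,T) for v in cv2.boxPoints(r)]);print(a,r,q[:,:2].round(4).tolist())
E
```

```text
q [-0.8693  0.5577  0.8318  1.8546 -0.4993  0.9531  0.1949] eff [ -1.9 -56.3  12.4 -26.   -0.3   0.1  -0. ] pos [0.562  0.121  0.1443] r 0.575 F [ 0.2 -0.5 -0.6] t 12.825 w 0.258
toolx [-0.0079  1.     -0.001 ] tooly [ 1.      0.0079 -0.0009]
[0.562  0.121  0.1443] [ 2.2126  2.2302 -0.0021] 12.825
5014.5 ((282.0, 207.0), (72.0, 88.0), 90.0) [[0.5257, 0.1529], [0.6078, 0.1535], [0.6114, 0.0816], [0.5237, 0.081]]
2159.5 ((409.72955322265625, 183.4754180908203), (25.44054412841797, 99.86092376708984), 5.19442892074585) [[0.6764, 0.0935], [0.6742, 0.1886], [0.6973, 0.1867], [0.7017, 0.0913]]
```

jog_arm:
  moves:
    - {"twist": [0,0,0],"xyz": [0.03,0.08,0.8],"grip": 0.6}
    - {"twist": [0,0,0],"xyz": [0.03,0.08,1.5],"grip": 0.6}
    - {"twist": [0,0,0],"xyz": [0.03,0.08,1.8],"grip": 0.6}
    - {"twist": [0,0,0],"xyz": [0.03,0.08,1.8],"grip": 0.6}

```text
clock: 13.38
position: [0.5668, 0.1224, 0.0365]
ee_rot: [-2.214, -2.228, 0.002]
force: [0.2, -0.4, -0.0]
width: 0.264
```

```bash
python3 st.py
```

```text
q [-0.7729  0.6997  0.7003  1.9192 -0.6442  0.7624  0.3045] eff [  0.3 -62.8  13.6 -18.4  -0.3  -0.3   0.2] pos [0.5668 0.1224 0.0365] r 0.58 F [ 0.2 -0.4 -0. ] t 13.375 w 0.264
toolx [-0.0063  1.     -0.0005] tooly [ 1.      0.0063 -0.0014]
```

jog_arm:
  moves:
    - {"twist": [0,0,0],"xyz": [0,0,0.2],"grip": 0.6}
    - {"twist": [0,0,0],"xyz": [0,0,0.32],"grip": 0.6}
    - {"twist": [0,0,0],"xyz": [0,0,0.32],"grip": 0.6}
    - {"twist": [0,0,0],"xyz": [0,0,0.32],"grip": 0.28}
    - {"twist": [0,0,0],"xyz": [0,0,0.32],"grip": 0.28}

```text
clock: 14.0
position: [0.5676, 0.1235, 0.0179]
ee_rot: [2.212, 2.23, 0.001]
force: [0.2, 0.7, -0.5]
width: 0.355
```

jog_arm:
  moves:
    - {"twist": [0,0,0],"xyz": [0,0,0],"grip": 0.28}
    - {"twist": [0,0,0],"xyz": [0,0,-0.3],"grip": 0.28}
    - {"twist": [0,0,0],"xyz": [0,0,-1],"grip": 0.2}
    - {"twist": [0,0,0],"xyz": [0,0,-2],"grip": -0.1}
    - {"twist": [0,0,0],"xyz": [0,0,-2.2],"grip": -0.2}

```text
clock: 14.62
position: [0.5695, 0.1231, 0.1543]
ee_rot: [2.211, 2.227, 0.009]
force: [-0.4, -0.6, -0.4]
width: 0.567
```

```bash
python3 st.py; python3 snap.py we
python3 - <<'E'
from meas import *
E,T=load("we")
g=cv2.cvtColor(E,40)
m=cv2.inRange(g,(0,0,0),(180,255,255))
print(circ(E,(282,208),10,18,34))
for a,r,c in colour(E,T,(12,70,60)):
    if r[0][1]<250 and a>800: print(a,r)
E
```

```text
q [-0.8727  0.5548  0.8425  1.8323 -0.4973  0.9725  0.1898] eff [  0.2 -58.2  14.  -25.8   0.2   0.4  -0.2] pos [0.5695 0.1231 0.1543] r 0.583 F [-0.4 -0.6 -0.4] t 14.625 w 0.567
toolx [-0.0072  1.      0.0018] tooly [1.     0.0072 0.0062]
[0.5695 0.1231 0.1543] [2.2113 2.2272 0.009 ] 14.625
None
7925.5 ((273.5, 221.5), (99.0, 85.0), 90.0)
1972.0 ((395.50927734375, 184.29586791992188), (24.29309844970703, 95.4468994140625), 2.602562189102173)
```

jog_arm:
  moves:
    - {"twist": [0,0,0],"xyz": [0.2,-1,0],"grip": -0.2}
    - {"twist": [0,0,0],"xyz": [0.35,-2,0],"grip": -0.2}
    - {"twist": [0,0,0],"xyz": [0.35,-2.25,0.3],"grip": -0.2}
    - {"twist": [0,0,0],"xyz": [0.35,-2.25,0.3],"grip": -0.2}
    - {"twist": [0,0,0],"xyz": [0.35,-2.25,0.3],"grip": -0.2}

```text
clock: 15.3
position: [0.4334, 0.1432, 0.1319]
ee_rot: [2.213, 2.229, 0.001]
force: [0.7, 1.1, 0.2]
width: 0.601
```

```bash
python3 st.py; python3 snap.py wf
python3 - <<'E'
from meas import *
F,T=load("wf");A,TA=load("wa")
g=cv2.cvtColor(F,6).astype(int)
for v in range(176,236,4): print(v,g[v,244:320:4])
print(circ(F,(280,207),8,20,34))
e=cv2.Canny(cv2.GaussianBlur(cv2.cvtColor(F,6),(0,0),1),25,60)[170:240,240:320]
pts=cv2.findNonZero(e);
n,l,st,ce=cv2.connectedComponentsWithStats(cv2.morphologyEx(e,cv2.MORPH_CLOSE,np.ones((5,5))))
for i in range(1,n):
    if st[i,4]>50: c=st[i,:2]+st[i,2:4]/2+[240,170]; print(st[i],c,onz(p,c,.022,T)[:2])
print("from wa",onz(p,(275,113),.03,TA))
E
```

```text
q [-1.1233  0.3938  0.9041  2.1484 -0.4375  0.7901  0.0669] eff [ -0.7 -40.5   8.8 -21.4  -0.1   0.1   0. ] pos [0.4334 0.1432 0.1319] r 0.456 F [0.7 1.1 0.2] t 15.3 w 0.601
toolx [-0.0073  1.     -0.0003] tooly [1.     0.0073 0.0011]
[0.4334 0.1432 0.1319] [2.2126 2.2289 0.0008] 15.3
176 [242 242 242 242 243 243 243 244 243 243 243 243 244 244 244 244 242 243
 242]
180 [243 243 242 243 243 243 243 243 242 242 243 243 243 243 244 244 243 243
 243]
184 [243 242 243 243 243 243 242 243 241 243 242 244 242 242 243 244 244 243
 243]
188 [243 243 243 243 243 242 235 218 223 214 242 243 242 243 244 244 244 243
 244]
192 [243 243 243 243 241 234 247 250 250 252 214 241 243 244 244 244 243 243
 244]
196 [244 243 242 242 242 250 188 174 173 151 249 225 242 244 245 244 243 242
 244]
200 [243 242 242 243 245 229 244 250 251 245 190 254 242 243 245 243 242 242
 243]
204 [243 242 242 242 249 247 250 252 252 253 246 252 242 243 244 242 242 241
 243]
208 [243 242 242 242 251 249 244 251 252 253 245 249 242 242 243 243 242 242
 243]
212 [243 242 242 242 244 248 146 229 243 189 245 245 243 242 243 242 242 242
 243]
216 [242 241 242 242 242 245 241 163 156 233 242 242 241 242 243 242 242 242
 243]
220 [239 241 242 242 241 242 244 248 248 242 242 242 241 242 242 243 242 242
 242]
224 [240 241 242 242 241 242 242 242 242 243 242 242 242 242 243 243 243 242
 242]
228 [241 242 242 243 242 242 243 243 242 242 243 243 242 243 243 242 243 242
 242]
232 [242 242 242 243 242 242 243 243 242 242 242 243 242 243 242 243 242 242
 242]
[[274.975 204.975  11.475]
 [273.225 209.725  16.2  ]
 [276.475 199.725  13.65 ]
 [273.725 201.725   8.175]]
[ 21  15  31  33 476] [276.5 201.5] [0.4334 0.1517]
from wa [0.4323 0.1486 0.03  ]
```

Run:
```python
from meas import *
F,T=load("wf");t=cv2.imread("pics/top0.png");s=cv2.imread("pics/side0.png")
pt=arm.camera_params("top");ps=arm.camera_params("side")
g=cv2.cvtColor(t,6).astype(int)
for v in range(242,268,2): print(v,g[v,176:208:2])
print("wrist .037/.022",onz(p,(275,204.7),.037,T),onz(p,(275.5,204),.022,T))
gs=cv2.cvtColor(s,6).astype(int)
for v in range(194,228,3): print(v,gs[v,204:236:2])
```

```text
242 [144 145 147 144 143 144 144 145 146 144 143 142 144 144 142 143]
244 [144 143 147 143 140 142 143 146 141 142 141 138 143 144 141 138]
246 [143 148 148 142 143 142 147 138 140 137 144 147 146 142 141 138]
248 [142 144 142 144 141 146 165 155 145 144 133 141 145 142 142 144]
250 [145 145 147 141 139 147 150 147 124 138 141 123 143 144 140 144]
252 [146 143 143 149 150 128 158 173 157 113 128 125 139 145 142 145]
254 [142 144 147 145 136 124 167 171 167 137 120 126 133 142 143 144]
256 [141 144 143 146 126 115 166 161 165 142 127 145 133 145 142 143]
258 [142 146 147 141 142 107 131 153 158 131 141 140 140 144 145 144]
260 [145 148 143 149 151 151 143 150 160 143 136 135 140 142 139 140]
262 [142 141 144 146 150 151 152 156 160 141 135 141 143 142 140 143]
264 [145 144 144 139 146 146 142 145 141 139 142 142 141 140 140 143]
266 [139 143 143 146 145 144 141 147 142 143 140 144 140 143 142 144]
wrist .037/.022 [0.4321 0.1527 0.037 ] [0.4325 0.1495 0.022 ]
194 [146 146 147 147 148 148 147 149 148 146 148 153 172 171 175 170]
197 [147 147 147 147 145 147 146 147 144 147 146 154 169 163 163 166]
200 [146 148 147 146 147 147 146  98 144 147 147 149 164 165 166 165]
203 [143 147 147 145 148 186 198 198 186 129 185 199 201 198 197 196]
206 [141 146 147 148 147 152 162 157 138 127 170 175 181 180 182 184]
209 [144 141 145 148 193 155 158 155 142 132 175 186 185 183 180 178]
212 [141 109 182 185 145 169 166 172 153 144 141 177 194 196 192 187]
215 [185 186 185 185 184 177 156 156 152 165 138 137 134 128 128 135]
218 [185 185 185 185 185 173 137 176 168 146 146 148 151 142 148 144]
221 [185 187 185 186 184 183 184 184 183 184 184 129 139 141 141 143]
224 [184 184 183 183 184 185 185 185 186 184 186 149 129 119 120 123]
227 [184 183 185 184 186 183 184 184 185 184 183 151 158 149 143 145]
```

Three cameras give nipple L's y as 0.144 (top), 0.150 (wrist) and about 0.149 (side). I take 0.148, well within the pad width.

jog_arm:
  moves:
    - {"twist": [0,0,0],"xyz": [0.08,-0.02,0.8],"grip": -0.2}
    - {"twist": [0,0,0],"xyz": [0.08,-0.02,1.5],"grip": -0.2}
    - {"twist": [0,0,0],"xyz": [0.08,-0.02,1.88],"grip": -0.2}
    - {"twist": [0,0,0],"xyz": [0.08,-0.02,1.88],"grip": -0.2}
    - {"twist": [0,0,0],"xyz": [0.08,-0.02,1.88],"grip": 0.5}

```text
clock: 15.98
position: [0.4322, 0.1479, 0.0195]
ee_rot: [2.213, 2.229, 0.002]
force: [0.1, -0.8, -0.7]
width: 0.535
```

jog_arm:
  moves:
    - {"twist": [0,0,0],"xyz": [0,0,0],"grip": 0.5}
    - {"twist": [0,0,0],"xyz": [0,0,0],"grip": 0.5}
    - {"twist": [0,0,0],"xyz": [0,0,0],"grip": 0.5}

```text
clock: 16.35
position: [0.4315, 0.1486, 0.0194]
ee_rot: [2.212, 2.23, 0.003]
force: [-0.3, 1.0, 8.9]
width: 0.324
```

```bash
python3 st.py
```

```text
q [-0.928   0.5786  0.657   2.2298 -0.7021  0.5442  0.2795] eff [  0.1 -48.9   9.1 -12.8  -0.   -0.2  -0. ] pos [0.4315 0.1486 0.0194] r 0.456 F [-0.3  1.   8.9] t 16.35 w 0.324
toolx [-0.0082  1.      0.001 ] tooly [1.     0.0082 0.0013]
```

jog_arm:
  moves:
    - {"twist": [0,0,0],"xyz": [0,0,-0.3],"grip": 0.5}
    - {"twist": [0,0,0],"xyz": [0,0,-1.0],"grip": 0.5}
    - {"twist": [0,0,0],"xyz": [0,0,-1.9],"grip": 0.5}
    - {"twist": [0,0,0],"xyz": [0,0,-2.2],"grip": 0.5}
    - {"twist": [0,0,0],"xyz": [0,0,-2.2],"grip": 0.5}

```text
clock: 16.98
position: [0.4315, 0.1489, 0.1518]
ee_rot: [-2.212, -2.231, -0.005]
force: [-0.5, 0.6, -0.9]
width: 0.33
```

jog_arm:
  moves:
    - {"twist": [0,0,0],"xyz": [-0.4,0.9,0],"grip": 0.5}
    - {"twist": [0,0,0],"xyz": [-1,1.7,0],"grip": 0.5}
    - {"twist": [0,0,0],"xyz": [-1.9,2.2,0],"grip": 0.5}
    - {"twist": [0,0,0],"xyz": [-2.6,2.4,0],"grip": 0.5}
    - {"twist": [0,0,0],"xyz": [-2.6,2.4,0],"grip": 0.5}

```text
clock: 17.6
position: [0.5759, -0.0117, 0.1495]
ee_rot: [2.22, 2.222, -0.004]
force: [-0.3, 0.8, -0.4]
width: 0.323
```

```bash
python3 st.py; python3 snap.py wg
python3 - <<'E'
from meas import *
D,T=load("wg")
for a,r,c in colour(D,T,(12,70,60)):
    if r[0][1]<250 and a>400:
        q=np.array([onz(p,v,.012,T) for v in cv2.boxPoints(r)]);print(a,r,q[:,:2].round(4).tolist())
E
```

```text
q [-0.6473  0.5575  0.8484  1.8473 -0.5003  0.9666  0.4217] eff [  2.3 -57.3  14.9 -25.8   0.2  -0.1   0.6] pos [ 0.5759 -0.0117  0.1495] r 0.576 F [-0.3  0.8 -0.4] t 17.6 w 0.323
toolx [-0.001   1.     -0.0022] tooly [ 1.      0.001  -0.0011]
[ 0.5759 -0.0117  0.1495] [ 2.2198  2.222  -0.0036] 17.6
4996.0 ((278.0, 203.5), (88.0, 75.0), 0.0) [[0.5327, -0.0515], [0.5356, 0.0244], [0.6188, 0.0243], [0.6218, -0.0515]]
12298.0 ((267.0, 81.5), (137.0, 98.0), 90.0) [[0.5272, 0.1515], [0.6087, 0.1514], [0.6126, 0.0392], [0.5213, 0.0393]]
2213.5 ((408.3348693847656, 42.46833038330078), (28.967178344726562, 86.33075714111328), 2.726310968399048) [[0.6775, 0.0957], [0.6741, 0.1617], [0.698, 0.1607], [0.7031, 0.0945]]
```

jog_arm:
  moves:
    - {"twist": [0,0,0],"xyz": [0.08,0.02,0.8],"grip": 0.5}
    - {"twist": [0,0,0],"xyz": [0.08,0.02,1.6],"grip": 0.5}
    - {"twist": [0,0,0],"xyz": [0.08,0.02,1.9],"grip": 0.5}
    - {"twist": [0,0,0],"xyz": [0.08,0.02,1.9],"grip": 0.5}

```text
clock: 18.15
position: [0.5764, -0.0012, 0.0359]
ee_rot: [-2.211, -2.23, 0.003]
force: [0.5, 0.2, -0.1]
width: 0.327
```

```bash
python3 st.py
```

```text
q [-0.5643  0.6998  0.7081  1.9277 -0.6528  0.761   0.531 ] eff [  0.1 -62.1  13.4 -18.1  -0.3  -0.2   0.2] pos [ 0.5764 -0.0012  0.0359] r 0.576 F [ 0.5  0.2 -0.1] t 18.15 w 0.327
toolx [-0.0086  1.      0.0001] tooly [ 1.      0.0086 -0.0024]
```

jog_arm:
  moves:
    - {"twist": [0,0,0],"xyz": [-0.09,0,0.05],"grip": 0.5}
    - {"twist": [0,0,0],"xyz": [-0.09,0,0.17],"grip": 0.5}
    - {"twist": [0,0,0],"xyz": [-0.09,0,0.19],"grip": 0.5}
    - {"twist": [0,0,0],"xyz": [-0.09,0,0.19],"grip": 0.5}

```text
clock: 18.65
position: [0.5775, -0.0072, 0.0255]
ee_rot: [2.213, 2.23, 0.001]
force: [-1.1, 0.2, -0.7]
width: 0.323
```

```bash
python3 st.py
```

```text
q [-0.5433  0.7131  0.6923  1.932  -0.6683  0.74    0.5525] eff [  0.1 -65.2  14.4 -18.4  -0.    0.    0. ] pos [ 0.5775 -0.0072  0.0255] r 0.578 F [-1.1  0.2 -0.7] t 18.65 w 0.323
toolx [-0.0079  1.      0.0002] tooly [1.     0.0079 0.0003]
```

jog_arm:
  moves:
    - {"twist": [0,0,0],"xyz": [0,0,0.03],"grip": 0.5}
    - {"twist": [0,0,0],"xyz": [0,0,0.03],"grip": 0.5}

```text
clock: 18.9
position: [0.5775, -0.0072, 0.0236]
ee_rot: [2.212, 2.23, 0.0]
force: [-0.1, -0.0, -0.9]
width: 0.324
```

jog_arm:
  moves:
    - {"twist": [0,0,0],"xyz": [0,0,0],"grip": 0.22}
    - {"twist": [0,0,0],"xyz": [0,0,0],"grip": 0.22}
    - {"twist": [0,0,0],"xyz": [0,0,0],"grip": 0.22}
    - {"twist": [0,0,0],"xyz": [0,0,-0.4],"grip": 0.22}
    - {"twist": [0,0,0],"xyz": [0,0,-1.2],"grip": 0.1}

```text
clock: 19.52
position: [0.5761, -0.0071, 0.095]
ee_rot: [-2.211, -2.229, 0.005]
force: [0.6, -0.3, 0.7]
width: 0.435
```

jog_arm:
  moves:
    - {"twist": [0,0,0],"xyz": [0,0,-0.8],"grip": -0.2}
    - {"twist": [0,0,0],"xyz": [0,0,-0.8],"grip": -0.2}
    - {"twist": [0,0,0],"xyz": [0,0,-0.8],"grip": -0.2}

```text
clock: 19.9
position: [0.5771, -0.0069, 0.1433]
ee_rot: [-2.212, -2.23, -0.0]
force: [-0.7, 0.7, -0.1]
width: 0.599
```

```bash
python3 st.py; python3 snap.py wi
python3 - <<'E'
from meas import *
D,T=load("wi")
g=cv2.cvtColor(D,40)
m=cv2.inRange(g,(0,0,0),(180,60,255))[165:245,240:320]
n,l,st,ce=cv2.connectedComponentsWithStats(m)
for i in range(1,n):
    if st[i,4]>50:c=st[i,:2]+st[i,2:4]/2+[240,165]; print(st[i],c,ce[i]+[240,165],onz(p,c,.022,T)[:2])
for a,r,c in colour(D,T,(12,70,60)):
    if r[0][1]<250 and a>400: print(a,r)
E
```

```text
q [-0.6481  0.5658  0.8416  1.8513 -0.5119  0.9563  0.4306] eff [  0.1 -59.4  14.6 -25.6   0.    0.1  -0. ] pos [ 0.5771 -0.0069  0.1433] r 0.577 F [-0.7  0.7 -0.1] t 19.9 w 0.599
toolx [-0.0082  1.      0.0005] tooly [ 1.      0.0082 -0.0003]
[ 0.5771 -0.0069  0.1433] [-2.2119 -2.2302 -0.0003] 19.9
[  0   0  80  10 680] [280. 170.] [282.3176 168.8176] [0.5799 0.0279]
[   0   12   70   51 3135] [275.  202.5] [272.4596 202.6536] [ 0.5756 -0.0021]
[73 17  5 32 56] [315.5 198. ] [314.9286 197.6071] [0.6127 0.0024]
[  0  68  53  12 531] [266.5 239. ] [264.1394 239.3616] [ 0.5676 -0.038 ]
[54 72 12  8 84] [300. 241.] [299.1429 240.4881] [ 0.5996 -0.0398]
8148.0 ((277.0, 221.99996948242188), (89.99998474121094, 97.99998474121094), 0.0)
12547.0 ((266.5, 87.0), (138.0, 101.0), 90.0)
2434.0 ((410.1430969238281, 45.92462158203125), (29.67646026611328, 93.57792663574219), 3.1798300743103027)
```

Run:
```python
from meas import *
for n,(u,v),hh in(("wi",(276,203),44),("we",(276,215),44)):
    D,T=load(n)
    g=cv2.cvtColor(D,6)[v-hh//1+16:v+hh-16,u-28:u+28]
    ch=" .:-=+*#%@"
    print(n)
    for r in g[::2]: print("".join(ch[min(9,int(x)*10//256)] for x in r))
```

```text
wi
****+++++++++++++++++++++++++++++++++++++++=============
%%%%%%%%%%%%%%%##################***********++++++++++++
@@@@@@@@@@@@@@@@@@@@@@@@@@@@@@@@@@%%%%%%%%%%%%%%%%%%%%%%
@@@@@@@@@@@@@@@@@@@@@@@@@@@@@@@@@@@@@@@@@@@@@@@@%%%@@@@@
@@@@@@@@@@@@@@@@@@@@@@@@@@@@@@@@@@@@@@@@@@@@@@@@%%@@@@@@
@@@@@@@@@@@@@@@@@@@@@@@@@@@@@@@@@@@@@@@@@@@@@@@%%%@@@@@@
@@@@@@@@@@@@@@@@@@@@@@@@@@@@@@@@@@@@@@@@@@@@@@@@%%@@@@@@
@@@@@@@@@@@@@@@@@@@@@@@@@@@@@@@@@@@@@@@@@@@@@@@@%%@@@@@@
@@@@@@@@@@@@@@@@@@@@@@@@@@@@%%%###%%%@@@@@@@@@@%%%@@@@@@
@@@@@@@@@@@@@@@@@@@@@%%%%######%%###%%@@@@@@@@@%%%@@@@@@
@@@@@@@@@@@@@@@@@%%#####%%%@@@@@@@@%##%%@@@@@@@%%%@@@@@@
@@@@@@@@@@@@@@@@%%%%%@@@@@@%%%%%@@@@@%##%%@@@@@@%@@@@@@@
@@@@@@@@@@@@@@@@@@@@@@%##*+++++++*#%@@@%%#%%%@@%%@@@@@@@
@@@@@@@@@@@@@@@@@@@@%#*+++******++=+*#@@@%%#%%%%%@@@@@@@
@@@@@@@@@@@@@@@@@@@#***#%%%%%@@%%%#**+*%@@@@%%%%%@@@@@@@
@@@@@@@@@@@@@@@@@@%##%%@@@@@@@@@@@@%%#**%@@@@@%%%@@@@@@@
@@@@@@@@@@@@@@@@@@%%%@@@@@@@@@@@@@@@@@%#%@@@@@%%%@@@@@@@
@@@@@@@@@@@@@@@@@@@@@@@@@@@@@@@@@@@@@@@%%@@@@%%%%@@@@@@@
@@@@@@@@@@@@@@@@@@@@%%@@@@@@@@@@@@@@@%%%%@@@@@%%@@@@@@@@
@@@@@@@@@@@@@@
[... 1397 characters left out ...]
@@@@@@@@@@@@@@@@
@@@@@@@@@@@@@@@@@@@@@@@@@@@@@@@@@@@@@@@@@@@@@@@@@@@@@@@@
@@@@@@@@@@@@@@@@@@@@@@@@@@@@@@@@@@@@@@@@@@@@@@@@@@@@@@@@
@@@@@@@@@@@@@@@@@@@@@@@@@@@@@@@@@@@@@@@@@@@@@@@@@@@@@@@@
#######***************##################################
++++++++++++++++++++++++++++++++++++++++++++++++++++++++
########################################################
@@@@@@@@@@@@@@@@@@@@@@@@@@@@@@@@@@@@@@@@@@@@@@@@@@@@@@@@
@@@@@@@@@@@@@@@@@@@@@@@@@@@@@@@@@@@@@@@@@@@@@@@@@@@@@@@@
@@@@@@@@@@@@@@@@@@@@@@@@@@@@@@@@@@@@@@@@@@@@@@@@@@@@@@@@
@@@@@@@@@@@@@@@@@@@@@@@@@@@@@@@@@@@@@@@@@@@@@@@@@@@@@@@@
@@@@@@@@@@@@@@@@@@@@@@@@@@@@@@@@@@@@@@@@@@@@@@@@@@@@@@@@
@@@@@@@@@@@@@@@@@@@@@@@@@@@@@@@@@@@@@@@@@@@@@@@@@@@@@@@@
```

Run:
```python
from meas import *
D,T=load("wi")
print("nip",onz(p,(276,210.5),.041,T)[:2],"lips",onz(p,(276,175.5),.012,T)[:2],onz(p,(276,228.5),.012,T)[:2])
E_,T=load("we"); g=cv2.cvtColor(E_,6)
print("plugface", onz(p,(272,203),.015,T)[:2])
for n in("wi","we"):
    D,T=load(n); h=cv2.cvtColor(D,40)
    m=cv2.Canny(cv2.GaussianBlur(h[...,1],(0,0),1),20,50)
    r=cv2.HoughCircles(cv2.resize(cv2.GaussianBlur(h[...,1],(0,0),1),None,fx=3,fy=3),cv2.HOUGH_GRADIENT,1.5,30,param1=60,param2=25,minRadius=33,maxRadius=50)
    if r is not None:
        for q in r[0][:6]/3:print(n,q,onz(p,q[:2],.015,T)[:2])
```

```text
nip [ 0.5765 -0.0044] lips [0.5763 0.0214] [ 0.5766 -0.0308]
plugface [0.566 0.123]
wi [170.25 301.75  11.2 ] [ 0.4673 -0.1109]
wi [412.25  32.25  15.8 ] [0.6872 0.1406]
wi [301.25  28.25  12.4 ] [0.5962 0.1429]
wi [247.25 188.25  12.5 ] [0.5496 0.0097]
wi [229.75 141.25  12.5 ] [0.5347 0.0525]
wi [374.25 286.75  16.35] [ 0.6776 -0.0922]
we [395.25 219.25  13.55] [0.6894 0.1067]
we [192.75 289.25  15.25] [0.4817 0.028 ]
```

The nipple stands in the bay, centred: y −0.0044 against the lip midpoint −0.0047. Next is nipple R.

jog_arm:
  moves:
    - {"twist": [0,0,0],"xyz": [0.1,-1,0],"grip": -0.2}
    - {"twist": [0,0,0],"xyz": [0.1,-2,0],"grip": -0.2}
    - {"twist": [0,0,0],"xyz": [0.1,-2.3,0.15],"grip": -0.2}
    - {"twist": [0,0,0],"xyz": [0.1,-2.3,0.15],"grip": -0.2}
    - {"twist": [0,0,0],"xyz": [0.1,-2.3,0.15],"grip": -0.2}

```text
clock: 20.58
position: [0.4405, -0.0024, 0.1346]
ee_rot: [2.212, 2.23, -0.0]
force: [0.1, 0.5, 0.4]
width: 0.597
```

```bash
python3 st.py; python3 snap.py wj
cat > asc.py <<'E'
import sys
from meas import *
n,u0,u1,v0,v1=sys.argv[1],*map(int,sys.argv[2:6])
D,T=load(n);g=cv2.cvtColor(D,6);lo,hi=(int(sys.argv[6]),int(sys.argv[7])) if len(sys.argv)>6 else (0,256)
for v in range(v0,v1,2): print(v,"".join(" .:-=+*#%@"[int(np.clip((int(x)-lo)*10//(hi-lo),0,9))] for x in g[v,u0:u1]))
E
python3 asc.py wj 245 310 170 236
```

```text
q [-0.8341  0.3651  0.9309  2.1812 -0.4183  0.7803  0.3778] eff [ -0.2 -38.1   8.5 -21.4   0.    0.1   0. ] pos [ 0.4405 -0.0024  0.1346] r 0.441 F [0.1 0.5 0.4] t 20.575 w 0.597
toolx [-0.0082  1.     -0.0007] tooly [1.     0.0082 0.0007]
[ 0.4405 -0.0024  0.1346] [ 2.2117  2.2298 -0.0001] 20.575
170 @@@@%@%%%%@@%@%@@@@@@@@@@@@@@@%%@@@@@@@@@%%@@@@@@@@@@@%%@@%@%%@@@
172 @@@@@@%%@%%%%%%%@@@@@@@@@@@@@%%%%%@@@@@@%%%%%%@%@@@@@%%%@%@@@%@@@
174 @@@@@@@@@@@@@@@@@@@@@@@@@@@@%%%%%%%%@@%%%%%%%%%%%@@%%%%%%@@@%%@@@
176 @@@@@@@@@@@@@@@@@@@@@@@@@%%%%%%%%%%%%%%%%%%%%%%%%%%%%%%%%@@@%%%@@
178 @@@@@@@@@@@@%@@@@@@@@@@@@%%%%%%%%%%%%@@%%%%%%%%%%%@%@%%%%%%@%%%@@
180 @@@@@@@@@@@@%%@@@@@@@@@@@@%%%%%%%%%%@@@%%%%%%%%%%%%%%%%%%%%@@%@@@
182 %@@@@%%%@@@@@%@@@@@@@@@@@@@@%%%%%%%@@@@@@@%%%%%%%%%%%%%%%%%%%%@@@
184 %@@@@@@@@@@@%@@@@@@@@@@@@@@@@@@@@@@@@@@@@@%%%%%%%%%%%%%%%%%%%%@@@
186 @@@@@@@@@@@@@@@@@@@@@@@@@@@@@@@@@%%@@@@@@@@%%%%%%%%%%%%%%%%%%%%@@
188 @@@@@@@@@@@@@@@@@@@@@%@@@@@@%%%%%%#%%%@@@@@@@@@@@@@%%%%%%%%%%%%@@
190 @@@@@@@@@@@@@@@@@@@@%%%%%%%###########%%@@@@@@@@@@@@@@%@%%%%%%@@@
192 %@@@@@@@@@@@@@@@@%%%######%
[... 808 characters left out ...]

216 @@@@@@%%@@@%%%%@%%%@@@@#+======+++++*%%@@@@%%%%%%%%%%%%%%%%%%%%%%
218 @@@@@%@@@%%%%%%@@%@@@@@@%#**+++++*#%%@@@@@@%%%%%%%%%%%%%%%%%%%%%%
220 @@@@@@@%@%%%%%%@@@@@@@@@@@@@%%%%%@@@@@@%%@%%%%%%%%%%%%%%%%%%%%%%%
222 @@@@@@@%@@@%%%%@@@@@@@@@@@@@@@@@@@@@%%%%%%%%%%%%%%%%%%%%%%%%%%%%%
224 @@@@@@@@@@@%%%%@@@@@@@@@@@@@@@@@%%%%%%%%%%%%%%%%%%%%%%%%%%%%%%%%%
226 @@@@@@@%@@@%%%@@@@@@@@@@@@@@%@@@%%%%%%%%%%%%%%%%%%%%%%%%%%%%%%%%%
228 @@@@@%%%@@@@@%%@@@@@@@@@@@@@@@@@@@@@%%%%%%%%%%%%%%%%%%%%%%%%%%%%%
230 @%@@%%@%@@@@%@%@@@@@@@@@@@@@@@@@@@@@@%@@%%%%%%%%%%%%%%%%%%%%%%%%%
232 @@@@%%@@@%@@@@@%@@%@%@@@@@@@@@@@@@@@@@@@@@@@@@@@%%%%%%%%%%%%%%%%%
234 %%%@@@%%%%@@@%%%@%%%@@@@@@@@%@@@@@@@@@@@@@%@@@@@%@%%%%%%%%%%%%%%%
```

jog_arm:
  moves:
    - {"twist": [0,0,0],"xyz": [0.08,-0.01,0.8],"grip": -0.2}
    - {"twist": [0,0,0],"xyz": [0.08,-0.01,1.5],"grip": -0.2}
    - {"twist": [0,0,0],"xyz": [0.08,-0.01,1.92],"grip": -0.2}
    - {"twist": [0,0,0],"xyz": [0.08,-0.01,1.92],"grip": -0.2}
    - {"twist": [0,0,0],"xyz": [0.08,-0.01,1.92],"grip": 0.5}

```text
clock: 21.25
position: [0.4398, 0.002, 0.0199]
ee_rot: [2.213, 2.229, 0.001]
force: [0.1, -0.2, -0.3]
width: 0.533
```

jog_arm:
  moves:
    - {"twist": [0,0,0],"xyz": [0,0,0],"grip": 0.5}
    - {"twist": [0,0,0],"xyz": [0,0,0],"grip": 0.5}
    - {"twist": [0,0,0],"xyz": [0,0,0],"grip": 0.5}

```text
clock: 21.62
position: [0.4394, 0.0027, 0.02]
ee_rot: [2.212, 2.23, 0.002]
force: [-1.4, 0.4, 9.5]
width: 0.321
```

jog_arm:
  moves:
    - {"twist": [0,0,0],"xyz": [0,0,-0.3],"grip": 0.5}
    - {"twist": [0,0,0],"xyz": [0,0,-1.0],"grip": 0.5}
    - {"twist": [0,0,0],"xyz": [0,0,-1.9],"grip": 0.5}
    - {"twist": [0,0,0],"xyz": [0,0,-2.2],"grip": 0.5}
    - {"twist": [0,0,0],"xyz": [0,0,-2.2],"grip": 0.5}

```text
clock: 22.25
position: [0.4394, 0.003, 0.1523]
ee_rot: [2.211, 2.231, 0.005]
force: [0.2, -0.1, -0.6]
width: 0.324
```

```bash
python3 st.py
```

```text
q [-0.8939  0.336   0.9832  2.1669 -0.3875  0.8194  0.3424] eff [ -0.4 -37.2   9.2 -24.6   0.5   0.5  -0.5] pos [0.4394 0.003  0.1523] r 0.439 F [ 0.2 -0.1 -0.6] t 22.25 w 0.324
toolx [-0.009   1.      0.0016] tooly [1.     0.009  0.0026]
```

Nipple R is held (29.6 mm). The lamp shade's near corner is close to x≈0.65, y≈−0.10, so I turn the tool 20° away from it for the middle bay.

jog_arm:
  moves:
    - {"twist": [0,0,-0.7],"xyz": [-0.4,0.6,0.2],"grip": 0.5}
    - {"twist": [0,0,-1.4],"xyz": [-0.8,1.2,0.5],"grip": 0.5}
    - {"twist": [0,0,-2],"xyz": [-1.0,1.8,0.8],"grip": 0.5}
    - {"twist": [0,0,-2],"xyz": [-1.08,2.25,0.8],"grip": 0.5}
    - {"twist": [0,0,-2],"xyz": [-1.08,2.25,0.8],"grip": 0.5}

```text
clock: 22.88
position: [0.5748, -0.0621, 0.1014]
ee_rot: [-1.792, -2.579, 0.002]
force: [-0.0, -0.1, -0.2]
width: 0.323
```

jog_arm:
  moves:
    - {"twist": [0,0,0],"xyz": [0,0,0],"grip": 0.5}

```text
clock: 23.0
position: [0.5728, -0.0613, 0.1021]
ee_rot: [-1.791, -2.578, 0.002]
force: [-0.8, -0.1, -0.8]
width: 0.328
```

```bash
python3 st.py
```

```text
q [-0.4754  0.5906  0.7194  1.884  -0.5054  0.8597  0.8575] eff [  0.5 -60.   12.8 -23.7  -0.1   0.    0. ] pos [ 0.5728 -0.0613  0.1021] r 0.576 F [-0.8 -0.1 -0.8] t 23.0 w 0.328
toolx [-0.3489  0.9372  0.0011] tooly [ 0.9372  0.3489 -0.0022]
```

jog_arm:
  moves:
    - {"twist": [0,0,0],"xyz": [0,0.02,0.6],"grip": 0.5}
    - {"twist": [0,0,0],"xyz": [0,0.02,1.1],"grip": 0.5}
    - {"twist": [0,0,0],"xyz": [0,0.02,1.1],"grip": 0.5}

```text
clock: 23.38
position: [0.5727, -0.0601, 0.0356]
ee_rot: [-1.789, -2.577, 0.003]
force: [-0.1, -0.7, -1.0]
width: 0.327
```

```bash
python3 st.py
```

```text
q [-0.4201  0.6789  0.6395  1.9239 -0.5901  0.7392  0.9232] eff [  0.4 -62.9  12.3 -18.9  -0.4  -0.5   0.3] pos [ 0.5727 -0.0601  0.0356] r 0.576 F [-0.1 -0.7 -1. ] t 23.375 w 0.327
toolx [-0.3496  0.9369  0.0023] tooly [ 0.9369  0.3496 -0.0042]
```

jog_arm:
  moves:
    - {"twist": [0,0,0],"xyz": [-0.03,0.02,0.1],"grip": 0.5}
    - {"twist": [0,0,0],"xyz": [-0.03,0.02,0.2],"grip": 0.5}
    - {"twist": [0,0,0],"xyz": [-0.03,0.02,0.2],"grip": 0.5}
    - {"twist": [0,0,0],"xyz": [-0.03,0.02,0.2],"grip": 0.22}
    - {"twist": [0,0,0],"xyz": [-0.03,0.02,0.2],"grip": 0.22}

```text
clock: 24.0
position: [0.5773, -0.0622, 0.0257]
ee_rot: [1.791, 2.58, 0.001]
force: [-0.1, 0.3, 0.2]
width: 0.389
```

jog_arm:
  moves:
    - {"twist": [0,0,0],"xyz": [0,0,0],"grip": 0.22}
    - {"twist": [0,0,0],"xyz": [0,0,-0.4],"grip": 0.22}
    - {"twist": [0,0,0],"xyz": [0,0,-1.0],"grip": 0.1}
    - {"twist": [0,0,0],"xyz": [0,0,-1.8],"grip": -0.2}
    - {"twist": [0,0,0],"xyz": [0,0,-1.8],"grip": -0.2}

```text
clock: 24.62
position: [0.5792, -0.0629, 0.1367]
ee_rot: [1.789, 2.576, 0.005]
force: [-0.1, 0.7, -0.4]
width: 0.586
```

```bash
python3 st.py;python3 snap.py wk; python3 asc.py wk 235 325 170 240
```

```text
q [-0.4987  0.5538  0.7566  1.846  -0.4712  0.9229  0.8305] eff [ -0.4 -61.   13.3 -25.6   0.4   0.8  -0.4] pos [ 0.5792 -0.0629  0.1367] r 0.583 F [-0.1  0.7 -0.4] t 24.625 w 0.586
toolx [-0.3492  0.937  -0.0022] tooly [0.937  0.3492 0.0057]
[ 0.5792 -0.0629  0.1367] [1.7892 2.5762 0.0054] 24.625
170 *+*#%@@@@@@@@@@@@@@@@@%%%#***++++++++*#%%%%%@@@@@@@@%%%%%%%%%%%%%%%%%%%%%%%%%%%%%%%%%%%%%%
172 ++*%@@@@@@@@@@@@@@@@@@@@%%%%%%#***++++=+++*##%%%@@@%%%%%%%%%%%%%%%%%%%%%%%%%%%%%%%%%%%%%%%
174 +*%@@@@@@@@@@@@@@@@@@@@@%%%@@@@@%%%#**+++++++++*#%%%%%%%%%%%%%%%%%%%%%%%%%%%%%%%%%%%%%%%%%
176 *#%@@@@@@@@@@@@@@@@@@@@%%%@@@@@@@@@%%%%##**++++==++**##%%%%%%%%%%%%%%%%%%%%%%%%%%%%%%%%%%%
178 #%@@@@@@@@@@@@@@@@@@@@%%%@@@@@@@@@@@@@@@%%%%%#**++++===+**##%%%%%%%%%%%%%%%%%%%%%%%%%%%%%%
180 %@@@@@@@@@@@@@@@@@@@@%%%@@@@@@@@@@@@@@@@@@@@@@%%%##*++++====+**##%%%%%%%%%%%%%%%%%%%%%%%%%
182 @@@@@@@@@@@@@@@@@@@@%%%%@@@@@@@@@@@@@@@@@@@@@@@%%%%%%##***+++====++*#%%%%%%%%%%%%%%%%%%%%%
184 @@@@@@@@@@@@@@@@@@@%%%%@@@@@@@@@@@@@@@@@@@@@@@%%%%%%%%%%%%##**++++==+++*##%%%%%%%%%%%%%%%%
186 @@@@@@@@@@@@@@@@@@@%%%@@@@@@@@@@@@@@@
[... 1823 characters left out ...]
%%%%%%%%%%%%%%%%#+++**##%%%%%%%%%%%
226 @@@%%%%%%##**+++======+*#%%%%%%%%%%%%%%%%%%%%%%%%%%%%%%%%%%%%%%%%%%%%%#*++***#%%%%%%%%%%%%
228 @@%%%%%%%%%%%%%#**+++======++*#%%%%%%%%%%%%%%%%%%%%%%%%%%%%%%%%%%%%%%#*+++**#%%%%%%%%%%%%%
230 @@%%%%%%%@@@@@@%%%%%#**+++=======+*##%%%%%%%%%%%%%%%%%%%%%%%%%%%%%%%#*+++**#%%%%%%%%%%%%%%
232 @%%%%%%%@@@@@@@@@%%%%%%%%#**+++=======+**#%%%%%%%%%%%%%%%%%%%%%%%%%#*++**##%%%%%%%%%%%%%%%
234 %%%%%%%%@@@@@@@@@@@@@@@@%%%%%##***++=======+**#%%%%%%%%%%%%%%%%%%%#*++**##%%%%%%%%%%%%%%%%
236 %%%%%%%@@@@@@%%%@@@@@@@@%%%%%%%%%%%#**+++=======+*##%%%%%%%%%%%%%%*++**##%%%%%%%%%%%%%%%%%
238 %%%%%%@@@@@@%%%%@@@@@@@%%%%%%%%%@@%%%%%###**+++======++*##%%%%%%%*++**##%%%%%%%%%%%%%%%%%%
```

Nipple R stands upright in the middle bay, ring centre (274,212) between dividers at rows 173 and 234, the same pattern as the first. Now valve R.

jog_arm:
  moves:
    - {"twist": [0,0,0.5],"xyz": [0.2,-0.7,-0.5],"grip": -0.2}
    - {"twist": [0,0,1.2],"xyz": [0.4,-1.5,-0.9],"grip": -0.2}
    - {"twist": [0,0,2],"xyz": [0.6,-2.3,-0.9],"grip": -0.2}
    - {"twist": [0,0,2],"xyz": [0.65,-2.35,-0.9],"grip": -0.2}
    - {"twist": [0,0,2],"xyz": [0.65,-2.35,-0.9],"grip": -0.2}

```text
clock: 25.3
position: [0.4315, -0.0742, 0.187]
ee_rot: [-2.21, -2.232, -0.0]
force: [-0.1, -0.2, -0.2]
width: 0.601
```

```bash
python3 st.py;python3 snap.py wl
python3 - <<'E'
import cv2,numpy as np
a=cv2.imread("pics/wl.png");b=cv2.imread("pics/wa.png")
x=cv2.resize(a[130:270,190:370],(510,397),interpolation=cv2.INTER_CUBIC);y=cv2.resize(b[140:210,250:310],(290,338),interpolation=cv2.INTER_CUBIC)
c=np.zeros((400,800,3),np.uint8);c[:397,:510]=x;c[:338,510:]=y;cv2.imwrite("pics/v2.png",(255*(c/255.)**2.2).astype(np.uint8))
E
```

```text
q [-0.7789  0.267   1.0269  2.1266 -0.2939  0.896   0.4289] eff [ -0.1 -32.2   7.5 -24.6   0.2   0.2  -0.2] pos [ 0.4315 -0.0742  0.187 ] r 0.438 F [-0.1 -0.2 -0.2] t 25.3 w 0.601
toolx [-0.01    0.9999  0.0004] tooly [ 0.9999  0.01   -0.0001]
[ 0.4315 -0.0742  0.187 ] [-2.21   -2.2323 -0.0004] 25.3
```

View pics/v2.png

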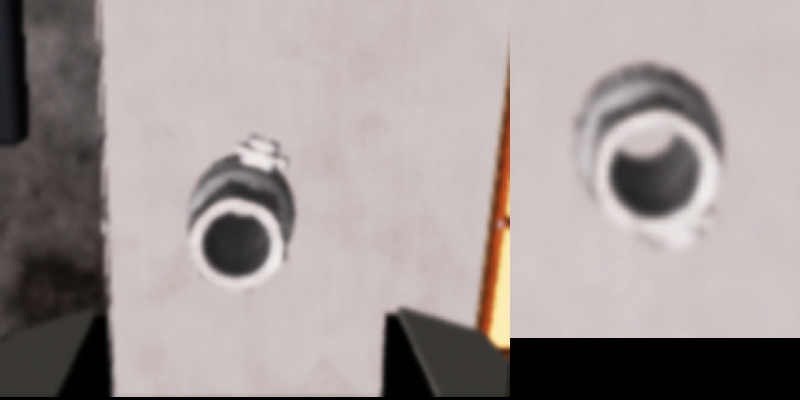

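The enlarged crop shows both valve bodies. Valve R (left): top ring centre (273.7,215.8), stub at (282.5,183.7), toward +y. Valve L (right): top ring centre (280.6,174.1), stub (285.2,188.6), toward −y.

Run:
```python
from meas import *
L,T=load("wl");A,TA=load("wa");B,TB=load("wb")
pt=arm.camera_params("top")
for n,T_,c,s in(("R",T,(273.7,215.8),(282.5,183.7)),("L",TA,(280.6,174.1),(285.2,188.6))):
    a=onz(p,c,.086,T_);b=onz(p,s,.046,T_);d=b-a
    print(n,a,b,"stem",np.hypot(*d[:2]),"bearing",np.degrees(np.arctan2(d[1],d[0])))
# ring height from two views (valve R in wb ~ (271,153.2))
print(tri(ray(p,(273.7,215.8),T),ray(p,(271,153.2),TB)), tri(ray(p,(273.7,215.8),T),ray(pt,(320.3,257.5))))
```

```text
R [ 0.429 -0.076  0.086] [ 0.4371 -0.0554  0.046 ] stem 0.02217114472536445 bearing 68.57014271276657
L [0.4384 0.0824 0.086 ] [0.4447 0.0579 0.046 ] stem 0.025332139919254516 bearing -75.55750032315295
(array([ 0.4288, -0.076 ,  0.0862]), np.float64(0.0004949825445265238)) (array([ 0.4302, -0.0763,  0.0842]), np.float64(0.0024858620560398153))
```

jog_arm:
  moves:
    - {"twist": [0,0,1],"xyz": [-0.03,-0.04,0],"grip": -0.2}
    - {"twist": [0,0,2],"xyz": [-0.03,-0.04,0.5],"grip": -0.2}
    - {"twist": [0,0,2.2],"xyz": [-0.03,-0.04,1.2],"grip": -0.2}
    - {"twist": [0,0,2.2],"xyz": [-0.03,-0.04,1.7],"grip": -0.2}
    - {"twist": [0,0,2.2],"xyz": [-0.03,-0.04,1.7],"grip": -0.2}
  force: 35

```text
clock: 25.98
position: [0.4284, -0.0772, 0.0836]
ee_rot: [-2.596, -1.767, 0.007]
force: [0.1, -0.1, 0.7]
width: 0.6
```

```bash
python3 st.py
```

```text
q [-0.62    0.4795  0.9122  2.2389 -0.6043  0.6921  0.3477] eff [  0.6 -40.4   9.2 -17.4  -0.9  -0.6   0.7] pos [ 0.4284 -0.0772  0.0836] r 0.435 F [ 0.1 -0.1  0.7] t 25.975 w 0.6
toolx [ 0.3672  0.9301 -0.0029] tooly [ 0.9301 -0.3672 -0.0034]
```

jog_arm:
  moves:
    - {"twist": [0,0,0],"xyz": [0.02,0,0.24],"grip": -0.2}
    - {"twist": [0,0,0],"xyz": [0.02,0,0.24],"grip": 0.5}
    - {"twist": [0,0,0],"xyz": [0.02,0,0.24],"grip": 0.5}
    - {"twist": [0,0,0],"xyz": [0.02,0,0.24],"grip": 0.5}
    - {"twist": [0,0,0],"xyz": [0.02,0,0.24],"grip": 0.5}
  force: 35

```text
clock: 26.6
position: [0.4301, -0.0757, 0.0716]
ee_rot: [2.597, 1.767, 0.002]
force: [-0.5, -0.4, 8.0]
width: 0.358
```

```bash
python3 st.py
```

```text
q [-0.595   0.4974  0.8786  2.2489 -0.6418  0.6616  0.376 ] eff [ -0.  -41.5   9.5 -16.   -0.1  -0.2  -0. ] pos [ 0.4301 -0.0757  0.0716] r 0.437 F [-0.5 -0.4  8. ] t 26.6 w 0.358
toolx [0.3671 0.9302 0.0007] tooly [ 0.9302 -0.3671  0.0013]
```

jog_arm:
  moves:
    - {"twist": [0,0,0],"xyz": [0,0,-0.4],"grip": 0.5}
    - {"twist": [0,0,-0.5],"xyz": [0,0,-1.0],"grip": 0.5}
    - {"twist": [0,0,-1.5],"xyz": [0,0,-1.3],"grip": 0.5}
    - {"twist": [0,0,-2.5],"xyz": [0,0,-1.3],"grip": 0.5}
    - {"twist": [0,0,-3.5],"xyz": [0,0,-1.3],"grip": 0.5}
  force: 35

```text
clock: 27.22
position: [0.4293, -0.0753, 0.1493]
ee_rot: [1.938, 2.472, 0.001]
force: [0.2, -0.0, -2.0]
width: 0.354
```

jog_arm:
  moves:
    - {"twist": [0,0,-1],"xyz": [0,0,0],"grip": 0.5}
    - {"twist": [0,0,-2],"xyz": [0,0,0],"grip": 0.5}
    - {"twist": [0,0,-3],"xyz": [0,0,0],"grip": 0.5}
    - {"twist": [0,0,-4],"xyz": [0,0,0],"grip": 0.5}
    - {"twist": [0,0,-5],"xyz": [0,0,0],"grip": 0.5}

```text
clock: 27.85
position: [0.4291, -0.0756, 0.149]
ee_rot: [-0.713, -3.059, -0.0]
force: [0.5, 0.1, -2.3]
width: 0.356
```

jog_arm:
  moves:
    - {"twist": [0,0,-1],"xyz": [0,0,0],"grip": 0.5}
    - {"twist": [0,0,-1.7],"xyz": [0,0,0],"grip": 0.5}
    - {"twist": [0,0,-1.7],"xyz": [0,0,0],"grip": 0.5}

```text
clock: 28.22
position: [0.4291, -0.0757, 0.149]
ee_rot: [-0.263, -3.13, -0.0]
force: [0.1, -1.0, -1.6]
width: 0.358
```

```bash
python3 st.py
```

```text
q [-0.4192  0.2564  0.5744  2.1591 -0.1983  0.7758  1.6857] eff [  0.3 -39.8   4.1 -24.4   0.2   0.1   1.2] pos [ 0.4291 -0.0757  0.149 ] r 0.436 F [ 0.1 -1.  -1.6] t 28.225 w 0.358
toolx [-0.986   0.1669  0.0001] tooly [0.1669 0.986  0.0002]
```

jog_arm:
  moves:
    - {"twist": [0,0,0],"xyz": [-0.7,-0.1,0],"grip": 0.5}
    - {"twist": [0,0,0],"xyz": [-1.5,-0.2,0],"grip": 0.5}
    - {"twist": [0,0,0],"xyz": [-2.2,-0.3,0],"grip": 0.5}
    - {"twist": [0,0,0],"xyz": [-2.47,-0.3,0],"grip": 0.5}
    - {"twist": [0,0,0],"xyz": [-2.47,-0.3,0],"grip": 0.5}

```text
clock: 28.85
position: [0.5731, -0.1181, 0.1485]
ee_rot: [-0.265, -3.13, 0.001]
force: [-1.2, -0.1, -1.9]
width: 0.361
```

jog_arm:
  moves:
    - {"twist": [0,0,0],"xyz": [0,0,0],"grip": 0.5}

```text
clock: 28.98
position: [0.5715, -0.1177, 0.1487]
ee_rot: [-0.264, -3.129, -0.0]
force: [0.4, 0.3, -2.5]
width: 0.36
```

```bash
python3 st.py; python3 snap.py wm
python3 - <<'E'
from meas import *
pt=arm.camera_params("top");t=arm.get_image("top");cv2.imwrite("pics/top2.png",t)
D,T=load("wm")
for a,r,c in colour(D,T,(12,70,60)):
    if a>300: 
        q=np.array([onz(p,v,.012,T) for v in cv2.boxPoints(r)]);print(a,np.round(r[0],1),np.round(r[1],1),q[:,:2].round(4).tolist())
E
```

```text
q [-0.2695  0.4933  0.5443  1.8151 -0.313   0.9209  1.8168] eff [  0.1 -60.7   9.1 -27.4   0.    0.   -0. ] pos [ 0.5715 -0.1177  0.1487] r 0.583 F [ 0.4  0.3 -2.5] t 28.975 w 0.36
toolx [-0.9859  0.1672  0.0013] tooly [ 0.1672  0.9859 -0.0001]
[ 0.5715 -0.1177  0.1487] [-0.2635 -3.1292 -0.0001] 28.975
2383.5 [303.  326.5] [318.  11.] [[0.6924, -0.2857], [0.6789, -0.2817], [0.7376, 0.0606], [0.7518, 0.0605]]
421.5 [341.5 286. ] [54. 13.] [[0.6409, -0.0674], [0.6432, -0.0543], [0.7066, -0.0611], [0.7042, -0.0749]]
399.0 [211.5 286. ] [54. 13.] [[0.6184, -0.199], [0.6206, -0.1859], [0.6828, -0.1999], [0.6804, -0.2137]]
6140.5 [333. 194.] [ 87.1 177.5] [[0.5277, -0.1445], [0.5341, 0.0196], [0.6203, 0.0268], [0.6152, -0.1506]]
9763.5 [494.4 159.6] [ 88.9 137. ] [[0.5234, 0.0242], [0.5252, 0.1444], [0.61, 0.1636], [0.6097, 0.034]]
```

jog_arm:
  moves:
    - {"twist": [0,0,0],"xyz": [0,0,0.5],"grip": 0.5}
    - {"twist": [0,0,0],"xyz": [0,0,1.0],"grip": 0.5}
    - {"twist": [0,0,0],"xyz": [0,0,1.17],"grip": 0.5}
    - {"twist": [0,0,0],"xyz": [0,0,1.2],"grip": 0.5}
    - {"twist": [0,0,0],"xyz": [0,0,1.2],"grip": 0.5}

```text
clock: 29.7
position: [0.5731, -0.1181, 0.0779]
ee_rot: [0.262, 3.129, -0.0]
force: [0.2, -0.1, -1.7]
width: 0.358
```

```bash
python3 st.py
```

```text
q [-0.2267  0.5839  0.4905  1.8715 -0.3793  0.7778  1.8728] eff [ -0.  -64.5   9.4 -22.8   0.    0.    0. ] pos [ 0.5731 -0.1181  0.0779] r 0.585 F [ 0.2 -0.1 -1.7] t 29.7 w 0.358
toolx [-0.9861  0.166  -0.0014] tooly [0.166  0.9861 0.0001]
```

jog_arm:
  moves:
    - {"twist": [0,0,0],"xyz": [0,0,0.02],"grip": 0.5}
    - {"twist": [0,0,0],"xyz": [0,0,0.035],"grip": 0.5}
    - {"twist": [0,0,0],"xyz": [0,0,0.035],"grip": 0.5}

```text
clock: 30.08
position: [0.5733, -0.1181, 0.0757]
ee_rot: [0.261, 3.129, 0.0]
force: [-0.4, 0.3, 5.3]
width: 0.357
```

jog_arm:
  moves:
    - {"twist": [0,0,0],"xyz": [0,0,0.02],"grip": 0.5}
    - {"twist": [0,0,0],"xyz": [0,0,0.02],"grip": 0.5}

```text
clock: 30.32
position: [0.574, -0.1183, 0.0756]
ee_rot: [0.261, 3.127, 0.001]
force: [-2.7, 1.5, 16.2]
width: 0.357
```

jog_arm:
  moves:
    - {"twist": [0,0,0],"xyz": [0,0,-0.02],"grip": 0.5}
    - {"twist": [0,0,0],"xyz": [0,0,-0.02],"grip": 0}
    - {"twist": [0,0,0],"xyz": [0,0,-0.02],"grip": 0}
    - {"twist": [0,0,0],"xyz": [0,0,-0.02],"grip": 0}
    - {"twist": [0,0,0],"xyz": [0,0,-0.3],"grip": 0}

```text
clock: 30.95
position: [0.5715, -0.1177, 0.0911]
ee_rot: [-0.261, -3.128, -0.0]
force: [0.5, -0.1, 0.7]
width: 0.498
```

jog_arm:
  moves:
    - {"twist": [0,0,0],"xyz": [0,0,-0.5],"grip": 0}
    - {"twist": [0,0,0],"xyz": [0,0,-1.3],"grip": 0}
    - {"twist": [0,0,0],"xyz": [0,0,-1.5],"grip": 0}
    - {"twist": [0,0,0],"xyz": [0,0,-1.5],"grip": -0.2}

```text
clock: 31.45
position: [0.5731, -0.1179, 0.1829]
ee_rot: [0.261, 3.128, 0.001]
force: [0.0, 0.2, -0.8]
width: 0.562
```

```bash
python3 st.py; python3 snap.py wn
python3 - <<'E'
from meas import *
D,T=load("wn")
print(circ(D,(276,222),10,22,40))
E
python3 asc.py wn 230 320 160 262
```

```text
q [-0.2877  0.4556  0.5672  1.7784 -0.2878  0.9885  1.7971] eff [  0.  -60.8   9.2 -28.9   0.2   0.4  -0.1] pos [ 0.5731 -0.1179  0.1829] r 0.585 F [ 0.   0.2 -0.8] t 31.45 w 0.562
toolx [-0.9862  0.1657 -0.0022] tooly [0.1657 0.9862 0.0005]
[ 0.5731 -0.1179  0.1829] [0.261  3.1284 0.0006] 31.45
[[275.725 216.225  12.25 ]
 [278.475 219.975  16.125]
 [268.475 210.475  21.575]
 [280.225 212.725  17.85 ]]
160 %%%%%%%%%%##**+*#%%%%%%%@@@@@@@@@@@@@@@@@@@@@@@@@@@@@@@@@@@@@@@@%*++#%@@@@@@@@@@@@@@@@@@@@
162 %%%%%%%%%%##*+++%@@@@@@@@@@@@@@@@@@@@@@@@@@@@@@@@@@@@@@@@@@@@@@@%*++*%@@@@@@@@@@@@@@@@@@@@
164 %%%%%%%%%%%#*+++#%@@@@@@@@@@@@@@@@@@@@@@@@@@@@@@@@@@@@@@@@@@@@@@%#++*%%@@@@@@@@@@@@@@@@@@@
166 %%%%%%%%%%%#*+++*%@@@@@@@@@@@@@@@@@@@@@@@@@@@@@@@@@@@@@@@@@@@@@@%#+++#%@@@@@@@@@@@@@@@@@@@
168 %%%%%%%%%%%%#*+++%@@@@@@@@@@@@@@@@@@@@@@@@@@@@@@@@@@@@@@@@@@@@@@%#*++#%%@@@@%@%%%%%%%%%%%%
170 %%%%%%%%%%%%#*+++#%@@@@@@@@@@@@@@@@@@@@@@@@@@@@@@@@@@@@@@@@@@%%%%%*++*%%%%%%%%%%%%%%%%%%%%
172 %%%%%%%%%%%%#*+++*%@@@@@@@@@@@@@@@@@@@@@@@@@@@%%%%%%%%%%%%%%%%%%%%*++*#%%%%%%%%%@@@@@@@@@@
174 %%%%%%%%%%%%%#*++*%%@@@@@
[... 3450 characters left out ...]
%%%%%%%%%%%%%%%%%%%%%%%%%%%%%%%%%%%
248 -*#%%%%%%%%%%%%%%%%%%%%%%%%%%%%%%%%%%%%%%%%%%%%%%%%%%%%%%%%%%%%%%%%%%%%%%%%%%%%%%%%%%%%%%%
250 -*#%%%%%%%%%%%%%%%%%%%%%%%%%%%%%%%%%%%%%%%%%%%%%%%%%%%%%%%%%%%%%%%%%%%%%%%%%%%%%%%%%%%%%%%
252 -+#%%%%%%%%%%%%%%%%%%%%%%%%%%%%%%%%%%%%%%%%%%%%%%%%%%%%%%%%%%%%%%%%%%%%%%%%%%%%%%%%@@@@@@@
254 :+#%%%%%%%%%%%%%%%%%%%%%%%%%%%%%%%%%%%%%%%%%%%%%%%%%%%%%%%%%%%%%%%%%%%%%%%@@@@@@@%%%%%%@@@
256 :+#%%%%%%%%%%%%###%%%%%%######%%%%%%%%%%%%%%%%%%%%%%%%%%%%%%%%%@@@@@@@@%%%%###******##%@@@
258 :+#%%%%%%%%%#%%@@@@@@@@@@@@%%###%%%%%%%%%%%%%%%%%%%%%@@@@@@@@@%%%%############%%%%%%%%%%%%
260 .=#%%%%%%%%%@@@@@@@@@@@@@@@@@@%###%%%#%%%%%%@@@@@@@@@@@@@@@@@@%####%%%%%%%%%%%%%%%%%%%%%%%
```

Valve R stands upright in the right bay: concentric rings at (276,216). Now valve L.

jog_arm:
  moves:
    - {"twist": [0,0,0.5],"xyz": [0.8,0.3,0],"grip": -0.2}
    - {"twist": [0,0,1.5],"xyz": [1.5,0.9,0],"grip": -0.2}
    - {"twist": [0,0,2.5],"xyz": [2.1,1.6,0],"grip": -0.2}
    - {"twist": [0,0,3.5],"xyz": [2.6,2.3,0],"grip": -0.2}
    - {"twist": [0,0,4.5],"xyz": [2.77,2.85,0],"grip": -0.2}

```text
clock: 32.12
position: [0.4346, 0.0795, 0.1805]
ee_rot: [-1.434, -2.793, 0.002]
force: [0.5, 0.5, 0.7]
width: 0.6
```

jog_arm:
  moves:
    - {"twist": [0,0,1],"xyz": [0,0,0],"grip": -0.2}
    - {"twist": [0,0,2.1],"xyz": [0,0,0],"grip": -0.2}
    - {"twist": [0,0,2.1],"xyz": [0,0,0],"grip": -0.2}
    - {"twist": [0,0,2.1],"xyz": [0,0,0],"grip": -0.2}

```text
clock: 32.62
position: [0.4366, 0.0781, 0.1811]
ee_rot: [-1.908, -2.495, 0.002]
force: [-1.2, -0.4, 0.6]
width: 0.594
```

```bash
python3 st.py; python3 snap.py wo; python3 asc.py wo 236 320 176 256
```

```text
q [-0.9865  0.2508  0.8447  2.1151 -0.2436  0.8739  0.2658] eff [ -0.4 -34.2   5.8 -25.7  -0.1   0.1  -0.1] pos [0.4366 0.0781 0.1811] r 0.444 F [-1.2 -0.4  0.6] t 32.625 w 0.594
toolx [-0.2618  0.9651 -0.0005] tooly [ 0.9651  0.2618 -0.0012]
[0.4366 0.0781 0.1811] [-1.9084 -2.4951  0.0019] 32.625
176 @@@@@@@@@@@@@@@@@@@@@@@@@@@@@@@@@@@@@@@%%%%@@@@@@@@@@@@@@@@@@@@@@@@@@@@@@@@@@@@@@@@@
178 @@@@@@@@@@@@@@@@@@@@@@@@@@@@@@@@%%%###*****##%%%%@@@@@@@@@@@@@@@@@@@@@@@@@@@@@@@@@@@
180 @@@@@@@@@@@@@@@@@@@@@@@@@@@@@%%##**+**********+**#%%@@@@@@@@@@@@@@@@@@@@@@@@@@@@@@@@
182 @@@@@@@@@@@@@@@@@@@@@@@@@@%%##**###########******+**#%@@@@@@@@@@@@@@@@@@@@@@@@@@@@@@
184 @@@@@@@@@@@@@@@@@@@@@@@@@%%####%#############****++++*%%@@@@@@@@@@@@@@@@@@@@@@@@@@@@
186 @@@@@@@@@@@@@@@@@@@@@@@%%###%%%%%%%%%%%%%%%%%%###**+++*#%@@@@@@@@@@@@@@@@@@@@@@@@@@@
188 @@@@@@@@@@@@@@@@@@@@@@@%%###%%%@@@@@@@%%%%%%%######***++#%@@@@@@@@@@@@@@@@@@@@@@@@@@
190 @@@@@@@@@@@@@@@@@@@@@@%%%%%%%@@@%%%%%#####*************+*#%%@@@@@@@@@@@@@@@@@@@@@@@@
192 @@@@@@@@@@@@@@@@@@@@@@%%%%%@@@%#*****+**+++++++++++******+#%@@@@@@@@@@@@@@@@@@@@@@@@

[... 2058 characters left out ...]
@@@@@@@@@@@@@@@@@@@@@@@@@@@@@@@@@@@@@@@@@@@@@@@@@@@@@@@@@@@@@@@@@@@@@@@@@@@@@
242 @@@@@@@@@@@@@@@@@@@@@@@@@@@@@@@@@@@@@@@@@@@@@@@@@@@@@@@@@@@@@@@@@@@@@@@@@@@@@@@@@@@@
244 @@@@@@@@@@@@@@@@@@@@@@@@@@@@@@@@@@@@@@@@@@@@@@@@@@@@@@@@@@@@@@@@@@@@@@@@@@@@@@@@@@@@
246 @@@@@@@@@@@@@@@@@@@@@@@@@@@@@@@@@@@@@@@@@@@@@@@@@@@@@@@@@@@@@@@@@@@@@@@@@@@@@@@@@@@@
248 @@@@@@@@@@@@@@@@@@@@@@@@@@@@@@@@@@@@@@@@@@@@@@@@@@@@@@@@@@@@@@@@@@@@@@@@@@@@@@@@@@@@
250 @@@@@@@@@@@@@@@@@@@@@@@@@@@@@@@@@@@@@@@@@@@@@@@@@@@@@@@@@@@@@@@@@@@@@@@@@@@@@@@@@@@@
252 @@@@@@@@@@@@@@@@@@@@@@@@@@@@@@@@@@@@@@@@@@@@@@@@@@@@@@@@@@@@@@@@@@@@@@@@@@@@@@@@@@@@
254 @@@@@@@@@@@@@@@@@@@@@@@@@@@@@@@@@@@@@@@@@@@@@@@@@@@@@@@@@@@@@@@@@@@@@@@@@@@@@@@@@@@@
```

jog_arm:
  moves:
    - {"twist": [0,0,0],"xyz": [0.03,0.04,0.6],"grip": -0.2}
    - {"twist": [0,0,0],"xyz": [0.03,0.04,1.2],"grip": -0.2}
    - {"twist": [0,0,0],"xyz": [0.03,0.04,1.6],"grip": -0.2}
    - {"twist": [0,0,0],"xyz": [0.03,0.04,1.6],"grip": -0.2}

```text
clock: 33.17
position: [0.4377, 0.0799, 0.0845]
ee_rot: [-1.911, -2.491, 0.005]
force: [-0.9, 0.9, 0.1]
width: 0.599
```

```bash
python3 st.py
```

```text
q [-0.8373  0.4276  0.706   2.2083 -0.4565  0.6543  0.4569] eff [  0.3 -42.6   7.2 -18.3  -0.6  -0.5   0.6] pos [0.4377 0.0799 0.0845] r 0.445 F [-0.9  0.9  0.1] t 33.175 w 0.599
toolx [-0.2589  0.9659 -0.0005] tooly [ 0.9659  0.2589 -0.0034]
```

jog_arm:
  moves:
    - {"twist": [0,0,0],"xyz": [0,0.01,0.22],"grip": -0.2}
    - {"twist": [0,0,0],"xyz": [0,0.01,0.22],"grip": 0.5}
    - {"twist": [0,0,0],"xyz": [0,0.01,0.22],"grip": 0.5}
    - {"twist": [0,0,0],"xyz": [0,0.01,0.22],"grip": 0.5}
    - {"twist": [0,0,0],"xyz": [0,0.01,0.22],"grip": 0.5}
  force: 35

```text
clock: 33.8
position: [0.4397, 0.0809, 0.0728]
ee_rot: [1.913, 2.492, 0.001]
force: [0.1, -0.1, 3.7]
width: 0.357
```

jog_arm:
  moves:
    - {"twist": [0,0,0],"xyz": [0,0,-0.4],"grip": 0.5}
    - {"twist": [0,0,-0.5],"xyz": [0,0,-1.0],"grip": 0.5}
    - {"twist": [0,0,-1.5],"xyz": [0,0,-1.3],"grip": 0.5}
    - {"twist": [0,0,-2.5],"xyz": [0,0,-1.3],"grip": 0.5}
    - {"twist": [0,0,-3.5],"xyz": [0,0,-1.3],"grip": 0.5}

```text
clock: 34.42
position: [0.4393, 0.081, 0.1507]
ee_rot: [1.066, 2.955, 0.001]
force: [-0.4, 0.1, -3.1]
width: 0.359
```

jog_arm:
  moves:
    - {"twist": [0,0,-1],"xyz": [0,0,0],"grip": 0.5}
    - {"twist": [0,0,-2],"xyz": [0,0,0],"grip": 0.5}
    - {"twist": [0,0,-3],"xyz": [0,0,0],"grip": 0.5}
    - {"twist": [0,0,-3.5],"xyz": [0,0,0],"grip": 0.5}
    - {"twist": [0,0,-3.5],"xyz": [0,0,0],"grip": 0.5}

```text
clock: 35.05
position: [0.4392, 0.0806, 0.1503]
ee_rot: [-0.14, -3.138, -0.0]
force: [0.2, -0.2, -1.9]
width: 0.356
```

```bash
python3 st.py
```

```text
q [-0.7112  0.2657  0.5022  2.1303 -0.1799  0.7855  1.3858] eff [  0.3 -42.3   4.  -24.8   0.1   0.1   0.9] pos [0.4392 0.0806 0.1503] r 0.447 F [ 0.2 -0.2 -1.9] t 35.05 w 0.356
toolx [-0.996   0.0888  0.0003] tooly [0.0888 0.996  0.    ]
```

jog_arm:
  moves:
    - {"twist": [0,0,0],"xyz": [-0.7,0,0],"grip": 0.5}
    - {"twist": [0,0,0],"xyz": [-1.5,0,0],"grip": 0.5}
    - {"twist": [0,0,0],"xyz": [-2.1,-0.03,0],"grip": 0.5}
    - {"twist": [0,0,0],"xyz": [-2.14,-0.03,0],"grip": 0.5}
    - {"twist": [0,0,0],"xyz": [-2.14,-0.03,0],"grip": 0.5}

```text
clock: 35.67
position: [0.5663, 0.0677, 0.1499]
ee_rot: [-0.14, -3.137, 0.001]
force: [0.6, 0.3, -3.1]
width: 0.355
```

```bash
python3 st.py; python3 snap.py wp
python3 - <<'E'
from meas import *
D,T=load("wp")
for a,r,c in colour(D,T,(12,70,60)):
    if a>700 and r[0][1]<260: 
        q=np.array([onz(p,v,.012,T) for v in cv2.boxPoints(r)]);print(a,np.round(r[0],1),np.round(r[1],1),q[:,:2].round(4).tolist())
E
```

```text
q [-0.5627  0.4627  0.4896  1.8432 -0.2703  0.9033  1.5338] eff [  0.5 -59.4   8.1 -27.9   0.   -0.1   0. ] pos [0.5663 0.0677 0.1499] r 0.57 F [ 0.6  0.3 -3.1] t 35.675 w 0.355
toolx [-0.996   0.0893  0.0015] tooly [ 0.0893  0.996  -0.0005]
[0.5663 0.0677 0.1499] [-0.1404 -3.137   0.0007] 35.675
1058.5 [173.2 211.2] [ 72.2 117.1] [[0.5288, -0.0851], [0.5331, 0.0272], [0.6065, 0.0213], [0.6023, -0.0987]]
5037.5 [304.2 197.5] [ 83.2 116.5] [[0.5239, 0.0406], [0.5246, 0.1498], [0.6076, 0.1554], [0.6077, 0.0377]]
```

jog_arm:
  moves:
    - {"twist": [0,0,0],"xyz": [0,0,0.5],"grip": 0.5}
    - {"twist": [0,0,0],"xyz": [0,0,1.0],"grip": 0.5}
    - {"twist": [0,0,0],"xyz": [0,0,1.15],"grip": 0.5}
    - {"twist": [0,0,0],"xyz": [0,0,1.18],"grip": 0.5}
    - {"twist": [0,0,0],"xyz": [0,0,1.18],"grip": 0.5}

```text
clock: 36.35
position: [0.5677, 0.0678, 0.0806]
ee_rot: [0.138, 3.137, 0.001]
force: [0.6, -0.5, -2.6]
width: 0.357
```

jog_arm:
  moves:
    - {"twist": [0,0,0],"xyz": [0,0,0.02],"grip": 0.5}
    - {"twist": [0,0,0],"xyz": [0,0,0.035],"grip": 0.5}
    - {"twist": [0,0,0],"xyz": [0,0,0.035],"grip": 0.5}

```text
clock: 36.72
position: [0.5673, 0.0677, 0.0777]
ee_rot: [0.138, 3.138, 0.0]
force: [0.1, 0.8, -3.5]
width: 0.359
```

```bash
python3 st.py
```

```text
q [-0.5206  0.5575  0.4385  1.9027 -0.3348  0.7532  1.5894] eff [ -0.  -64.3   8.4 -23.1   0.    0.1   0. ] pos [0.5673 0.0677 0.0777] r 0.571 F [ 0.1  0.8 -3.5] t 36.725 w 0.359
toolx [-0.9961  0.088  -0.0002] tooly [0.088  0.9961 0.0001]
```

jog_arm:
  moves:
    - {"twist": [0,0,0],"xyz": [0,0,0.02],"grip": 0.5}
    - {"twist": [0,0,0],"xyz": [0,0,0.02],"grip": 0.5}

```text
clock: 36.98
position: [0.5678, 0.0676, 0.0769]
ee_rot: [0.138, 3.137, 0.0]
force: [-0.5, -0.4, 4.1]
width: 0.351
```

jog_arm:
  moves:
    - {"twist": [0,0,0],"xyz": [0,0,0],"grip": 0}
    - {"twist": [0,0,0],"xyz": [0,0,0],"grip": 0}
    - {"twist": [0,0,0],"xyz": [0,0,0],"grip": 0}
    - {"twist": [0,0,0],"xyz": [0,0,-0.1],"grip": 0}
    - {"twist": [0,0,0],"xyz": [0,0,-0.4],"grip": 0}

```text
clock: 37.6
position: [0.5666, 0.0676, 0.1005]
ee_rot: [-0.138, -3.137, 0.001]
force: [-0.5, -0.3, 0.8]
width: 0.504
```

jog_arm:
  moves:
    - {"twist": [0,0,0],"xyz": [0,0,-0.5],"grip": 0}
    - {"twist": [0,0,0],"xyz": [0,0,-1.3],"grip": 0}
    - {"twist": [0,0,0],"xyz": [0.8,0,-1.5],"grip": 0}
    - {"twist": [0,0,0],"xyz": [1.6,0,-1.5],"grip": 0}
    - {"twist": [0,0,0],"xyz": [2.2,0,-1.5],"grip": 0}

```text
clock: 38.22
position: [0.4341, 0.0793, 0.1915]
ee_rot: [0.138, 3.138, 0.002]
force: [-0.8, 0.5, 0.3]
width: 0.499
```

jog_arm:
  moves:
    - {"twist": [0,0,0],"xyz": [0,0,-0.5],"grip": 0}
    - {"twist": [0,0,0],"xyz": [0,0,-0.5],"grip": 0}

```text
clock: 38.48
position: [0.4369, 0.0796, 0.2231]
ee_rot: [0.138, 3.134, 0.005]
force: [0.2, 0.7, 0.7]
width: 0.5
```

```bash
python3 st.py; python3 snap.py wq
python3 - <<'E'
from h import *
from cell import arm
t=arm.get_image("top");s=arm.get_image("side");w=cv2.imread("pics/wq.png")
cv2.imwrite("pics/top3.png",t);cv2.imwrite("pics/side3.png",s)
z=lambda i,w,h:cv2.resize(i,(w,h),interpolation=cv2.INTER_CUBIC)
c=np.vstack([np.hstack([z(t[135:275,170:390],440,280),z(s[180:290,190:390],360,280)]),z((255*(w[40:240,110:550]/255.)**2).astype(np.uint8),800,320)])
cv2.imwrite("pics/final.png",c)
E
```

```text
q [-0.7714  0.1489  0.5423  2.0473 -0.0953  0.9636  1.303 ] eff [ -0.3 -36.7   2.6 -28.3   0.3   0.8  -0.3] pos [0.4369 0.0796 0.2231] r 0.444 F [0.2 0.7 0.7] t 38.475 w 0.5
toolx [-0.9961  0.0879 -0.0043] tooly [0.0879 0.9961 0.0031]
[0.4369 0.0796 0.2231] [0.138  3.1342 0.0046] 38.475
```

View pics/final.png

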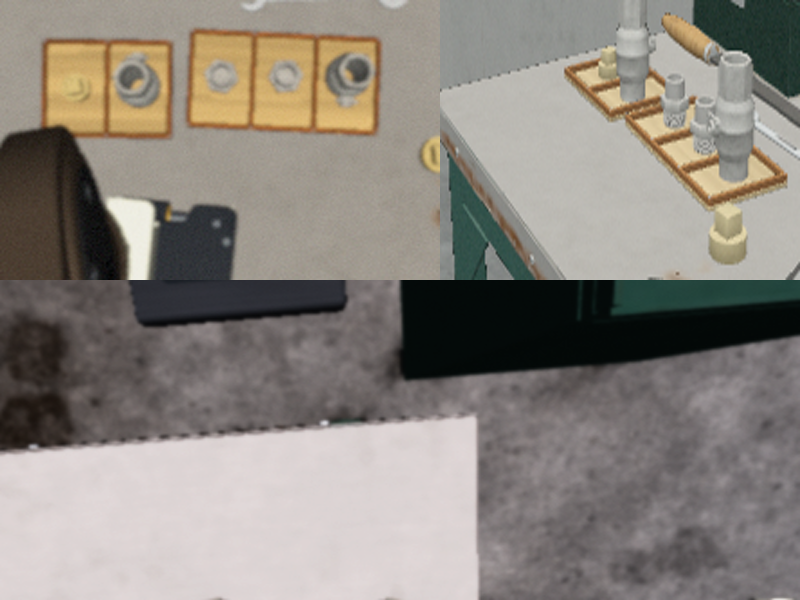

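Final view: top panel shows all five parts in their bays, plug and valve in the two-bay tray, two nipples and a valve in the three-bay. The side panel shows every part upright, and the large plug and the arm are clear. I hand in.

```bash
python3 -c "
from cell import arm
print(arm.sign_off())"
```

```text
the job is handed in; nothing more can be done
None
```

Both kits are made up and I handed the job in at about 38.5 s of the 112 s allowed. `sign_off` reports no verdict.

**Three-bay tray:** nipples in the left and middle bays and a valve body in the right bay.
**Two-bay tray:** the small brass plug (the 25 mm one) in the left bay and the other valve body in the right bay. The larger look-alike plug and the chuck key were not touched.

**Last checks:**
- The final top and side pictures show all five parts upright, each in its own bay, with the gripper well clear.
- The left nipple measured about 0.3 mm from the middle of its bay across the row.
- The middle nipple looks about 3 mm off, toward the back of its bay. I judged the other three by eye and by where the tool let go.
- Wrist force peaked at about 16 N in the readings, when I lowered the first valve onto the tray floor.

**Disagreements:**
- The top and wrist cameras differed by 3 mm on the trays and by up to about 8 mm on the nipples. I relied on the wrist camera, and the placements bore it out.
- The arm started boxed in by a machine column and post beside the bench, which took several pictures to get round. I used all 16 views.

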